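Set the bean splitter's gap with the feeler blade

ROBOT

A 6-joint arm with a two-finger parallel gripper is mounted at the origin on the work surface. World frame = base frame: x ahead of the robot, y to its left, z up, the work surface at z = 0. Lengths are in m, angles in degrees, forces in N, time in s.
With the tool pointing down it reaches from about 0.3 to 0.75 m from the base axis. Payload 8.5 kg.
Tool frame: the origin (TCP) lies at the very end of the fingers, on their centre line; the grasp point (between the pads) lies 19 mm behind it; z points along the fingers, y is the direction in which the jaws open and shut (so a half turn about z gives the same grasp; the last joint's range is limited). The gripper opens to 85 mm and grips with 20 to 120 N. Pads are 22 mm wide; open, the fingers measure 114 mm over their backs; the gripper's body (76 mm by 85 mm) begins 54 mm behind the grasp point. The pads swing forward as they close: fully open they stand 13 mm farther back than shut.
Start: joints at [54.299, 21.807, 74.336, -0, 83.858, -12.336], TCP at [0.218, 0.505, 0.197] pointing down, gripper open.
Joint ranges: [-178.18, 178.18], [-50.72, 133.34], [12.68, 142.11], [-81.47, 261.47], [9.98, 163.14], [-165.26, 165.26]. Speed limits (degrees/s): [136.94, 136.94, 180, 180, 180, 180].

INTERFACE

Orientations are given as a 3x3 rotation matrix whose columns are the frame's x, y, z axes.
In Python, from rig import status, vision, env gives the robot as it stands.
- The arm moves only by the tool send_rows, never from a script. Its argument "targets" is a list of rows, each a list of 7 numbers: the shift along the tool's x, y, z in units of 50 mm (1.0 is 50 mm), then the turn, a rotation vector about the tool's x, y, z in units of 8 degrees (1.0 is 8 degrees), then the finger opening in mm, from 0 to 85.4. A call has 1 to 5 rows; each row is the pose to reach, as a shift and turn from the pose commanded when the call began, along the tool's axes at that moment; what a row does not reach only later rows make up. A row lasts 1/8 s, in which the tool goes at most 62.5 mm and 10.7 degrees, less where a joint would pass 70% of its speed; a pose out of reach is approached as far as the arm can. A call with a gripper value outside its range is refused whole. The fingers move at their own pace and stop on an object; "grip_force" is the grip in N (left out, the last holds). Time passes only in rows, so rows that repeat a pose let the fingers close. It gives the time, the measured TCP pose, the force and the opening at its end, in the units of the state.
- status.observe(): the state, without advancing time (a new reading comes with each control period).
- vision.get_image(name): name is "scene" or "top" or "wrist"; returns (picture, depth): 384x512x3 uint8, red, green, blue; 384x512 float32, m along the optical axis (not along the pixel's ray), 0 where there is no reading.
- vision.camera_model(name): a dict with "camera_matrix" (3x3 intrinsics, pixels), "view" (4x4, takes a point from world to camera coordinates); the wrist camera has in their place "T_tool_cam" (4x4, takes a point from camera to tool coordinates, whose origin is the TCP and whose axes are the flange's). Camera axes: x right, y down, z forward; pixel columns grow to the right and rows downward; lengths in m; the calibration is good to about 2 mm. A picture is of the moment at which its call begins: read the wrist's pose just before it. camera_model takes no time and is no camera call.
- env.close_job(): hands the job in, once; it reports no verdict.
Trained networks look in the newest picture that a camera, given by its name, has taken for a name from the list of things; names that differ only in an ending like _2 or _b are one class to them, and where a whole thing is asked for, a point or a joint stands for the part that bears it (a point fixed in the world has none). Each returns a list of dicts, best first, with "p" (0 to 1); they miss things now and then, are a little off and sometimes report something else, mostly with a low value. They report only what shows in the picture. A call takes as long as a camera call. They do not tell look-alikes from the thing itself.
- vision.masks_of(camera, label): "pixels" (384x512 bool, what is visible of it) and "extent" ([left, top, right, bottom] in pixels, round what is visible of it).
The state is a dict: "time_s": time; "q": joint angles; "qvel": joint speeds; "joint_efforts": joint torques, N m; "position": TCP position; "tool_rot": TCP orientation; "ft_force": force on the tool from outside, world axes, zero at the start; "wrist_torque": the same for the moment, N m; "grip_width": finger opening in m.
Only numpy, scipy, OpenCV 4.12 (cv2) and the standard library are available. Lean on these libraries where they do the work, as an engineer would, in place of code of your own. Each camera call takes 0.05 s, during which the arm holds its last target.

TASK

Take the feeler blade from its wooden stand and slide it into the sloping gap of the bean splitter, against the fixed plate, until its shoulder rests on that plate; then pull the sliding jaw in by its lug until it nips the blade. Draw the blade out up the slope, feeling it drag on both plates, without shifting the jaw, and put it back in its stand, shoulder down on the wood, leaving the gap at the thickness of the blade. Leave the other things on the desk where they are.

Things in the scene. Friction and masses are not known exactly. Their poses are not given: they have to be found in the camera images.
- blade: feeler blade, upright in the stand: flat aluminium, 6 mm thick (own x), 40 wide (y), 92 long below a black handle block 24 thick (x), 36 wide (y), 52 tall (z); the last 8 mm is 4 thick, 34 wide. Front and back alike; 0.10-0.16 kg. Origin: centre of the shoulder, where handle meets blade; z up the handle, away from the tip. Gripped across its 36 mm width it is not pushed against the plates.
- blade_tip (a point): centre of the blade's lower end, 92 mm below the shoulder
- stand: wooden stand, fixed: block 60 x 72 mm on a 100 x 100 mm foot, top face 100 mm above the desk, with a central upright slot 12 mm (own x) by 48 mm (own y), open at the top, 96 mm deep. The blade hangs in it, shoulder on the top face, its width along own y. Origin: centre of underside.
- splitter: bench bean splitter, fixed: grey base 260 x 130 mm, 120 mm tall. Two facing steel plates slope 30 degrees from vertical; the gap between them runs down and toward own +x. Origin on the desk below the middle of the fixed plate's upper edge; own x from the fixed plate (-x side) to the sliding jaw (+x side), z up.
- fixed_plate: fixed steel plate, 90 mm wide, 100 mm down the slope, 14 mm thick. Origin: middle of its gap face's upper edge, 120 mm above the desk. Own x points out of the face across the gap (and up), y along the width, z up the slope (splitter frame leaned 30 degrees, z toward splitter -x). Its upper end is flat, square to the face: the blade, lying on the face, rests its shoulder there when fully home.
- jaw_plate: facing steel plate on the sliding jaw, 80 mm wide, 12 mm thick, its upper end 15 mm further down the slope than the fixed plate's; axes parallel to fixed_plate's. Origin in the plane of its gap face, coinciding with that of fixed_plate when the plates touch.
- jaw (a joint): horizontal travel of the sliding jaw along splitter +x, m: 0 = plates touch, 0.03 = fully open. The gap square across the faces is 0.866 times this, so the 6 mm blade just fills it at 0.0069. Slides against about 5 N of friction and stays where left; no spring. Once nipped, the blade takes about 8 to 15 N to draw out. Starts at 0.017 to 0.027.
- jaw_lug (a point): middle of the grip part of the black upright lug on the jaw carriage, by which the jaw is pulled along: lug 18 mm thick (splitter x), 30 mm wide (splitter y), from 49 to 105 mm above the desk; this point is 85 mm above the desk. The carriage round it is flat, its top 50 mm above the desk.
- mug: white ceramic mug, 78 mm across, 90 mm tall; bystander, origin centre of underside
- calculator: flat grey desk calculator, 110 x 70 x 16 mm; bystander, origin centre of underside
- jar_a: closed dark sample jar with white cap, 72 mm across, 100 mm tall; bystander, origin centre of underside
- jar_b: closed brown-red sample jar with white cap, 72 mm across, 100 mm tall; bystander, origin centre of underside
- brush: hand brush with wooden handle, about 200 mm long, lying on the desk; bystander
- hopper: steel feed funnel taken off the splitter, 130 mm across, 100 mm tall, standing on the desk; bystander, origin centre of underside
- pen_cup: grey pen cup with pens, 72 mm across, 140 mm tall with pens; bystander, origin centre of underside
There are look-alikes about, which are no part of the job. What is shaped like the blade but turquoise is not meant.

How it is judged (in metres and radians):
On the way, in this order (a step that is already met when the one before it is completed fails the run):
1. the blade is in the gap, down to its shoulder on the fixed plate, and the jaw is still open (x of blade_tip in the frame of fixed_plate between -0.002 and 0.02 m and y of blade_tip in the frame of fixed_plate between -0.03 and 0.03 m and z of blade_tip in the frame of fixed_plate below -0.085 m and x of blade in the frame of fixed_plate between -0.002 and 0.02 m and value of joint jaw above 0.0105 m), for 0.2 s.
2. the jaw is closed on the seated blade and nips it (x of blade_tip in the frame of fixed_plate between -0.002 and 0.02 m and y of blade_tip in the frame of fixed_plate between -0.03 and 0.03 m and z of blade_tip in the frame of fixed_plate below -0.085 m and x of blade in the frame of fixed_plate between -0.002 and 0.02 m and contact force between blade and jaw_plate above 1 N and value of joint jaw below 0.0085 m), for 0.2 s.
3. the blade is being drawn up between the plates and still drags on the jaw plate (z of blade_tip in the frame of fixed_plate between -0.075 and -0.025 m and x of blade_tip in the frame of fixed_plate between -0.002 and 0.01 m and contact force between blade and jaw_plate above 0.5 N), for 0.1 s.
At the end, for the whole second after the job is handed in: The blade hangs at rest in its stand: shoulder on the top face (within 4 mm in height), within 8 mm of the stand's centre, upright within 0.1 rad; the jaw stands at 5.2 to 8.5 mm of travel (a gap of about 4.5 to 7.4 mm, for the 6 mm blade) (value of joint jaw between 0.0052 and 0.0085 m and horizontal distance between blade and stand below 0.008 m and horizontal distance between blade_tip and stand below 0.01 m and height (world z) of blade between 0.096 and 0.104 m and angle between blade's own z axis and vertical below 0.1 rad and linear speed of blade below 0.02 m/s and contact force between blade and stand above 0.3 N); the robot touches nothing.
It fails at once if one of the other loose things on the desk is moved more than 30 mm (distance of any of mug, calculator, jar_a, jar_b, brush, hopper, pen_cup from where it was at the start of the episode above 0.03 m).
It also fails if it takes over 66 s, if anything falls off the work surface, if the arm or the gripper's body presses on something with over 40 N, if the wrist force passes 120 N, or if a joint passes its speed limit or range.

## Working session

There is one attempt and no reset: what is moved stays moved. The work goes in short steps, Python scripts to look and compute and a tool call to move; the robot and the scene stay as the last step left them, time stands still between calls to the robot, and variables do not carry over. Pictures are saved under pics/ and viewed, and the job is handed in when it is done.

Besides the shell and the picture viewer there is one more tool, called after "Request:" by a JSON object that holds its "name" and its "arguments". send_rows: Moves the arm, as the interface text tells. Its arguments: {"type":"object","properties":{"targets":{"type":"array","items":{"type":"array","items":{"type":"number"}}},"grip_force":{"type":"number"}},"required":["targets"]}

```bash
ls; mkdir -p pics
python3 - <<'E'
from rig import status, vision, env
import cv2, numpy as np
s=status.observe(); print(s)
for n in ["scene","top","wrist"]:
    im,d=vision.get_image(n); cv2.imwrite(f"pics/{n}0.png",im[:,:,::-1]); np.savez(f"/tmp/{n}0.npz",im=im,d=d)
    print(n,vision.camera_model(n))
E
```

```text
pics
{'time_s': 0.0, 'q': array([ 5.42983821e+01,  2.18415485e+01,  7.43844302e+01,  1.16331382e-03,
        8.38578801e+01, -1.23345293e+01]), 'qvel': array([ 0.07157575,  0.10552113,  0.07044973,  0.0509474 ,  0.03294093,
       -0.06818042]), 'joint_efforts': array([-2.38891798e-04, -4.48447251e+01, -2.31286526e+01, -1.87935570e-04,
        4.59052826e-03, -3.28018496e-05]), 'position': array([0.21792639, 0.50461757, 0.19680849]), 'tool_rot': array([[-9.17981589e-01,  3.96622043e-01, -8.70504495e-04],
       [ 3.96622859e-01,  9.17980894e-01, -1.17677023e-03],
       [ 3.32373481e-04, -1.42551539e-03, -9.99998929e-01]]), 'ft_force': array([0.36296803, 0.06122858, 0.57436953]), 'wrist_torque': array([0.03084206, 0.0002501 , 0.03335719]), 'grip_width': 0.08538273056150208}
scene {'camera_matrix': array([[390.76906604,   0.        , 252.94577291],
       [  0.        , 390.76906604, 190.64415037],
       [  0.        ,   0.        ,   1.        ]]), 'view': array([[-0.44263586,  0.89663598, -0.01083572,  0.21614731],
       [ 0.62638529,  0.30053109, -0.71925137, -0.24986228],
      
[... 383 characters left out ...]
, -0.0048393 , -0.08751522,  0.50347672],
       [ 0.08740203,  0.02004468, -0.99597143,  1.37556948],
       [ 0.        ,  0.        ,  0.        ,  1.        ]])}
wrist {'camera_matrix': array([[331.35092901,   0.        , 253.89329777],
       [  0.        , 331.35092901, 189.86654118],
       [  0.        ,   0.        ,   1.        ]]), 'T_tool_cam': array([[ 3.80532535e-04, -9.61864373e-01, -2.73526566e-01,
         6.83805692e-02],
       [ 9.99999410e-01,  8.76048396e-05,  1.08314282e-03,
         2.06024157e-04],
       [-1.01787424e-03, -2.73526817e-01,  9.61863839e-01,
        -1.76351738e-01],
       [ 0.00000000e+00,  0.00000000e+00,  0.00000000e+00,
         1.00000000e+00]])}
```

View pics/scene0.png

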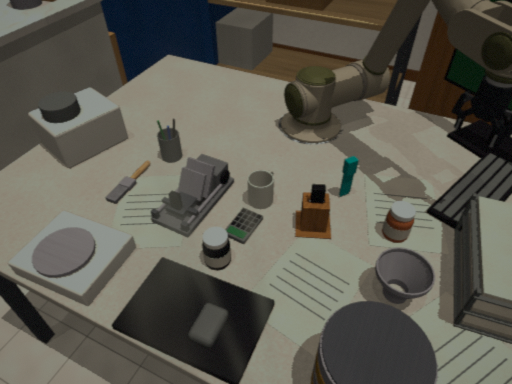

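View pics/top0.png

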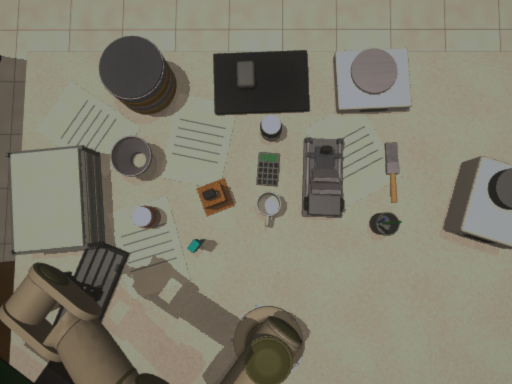

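View pics/wrist0.png

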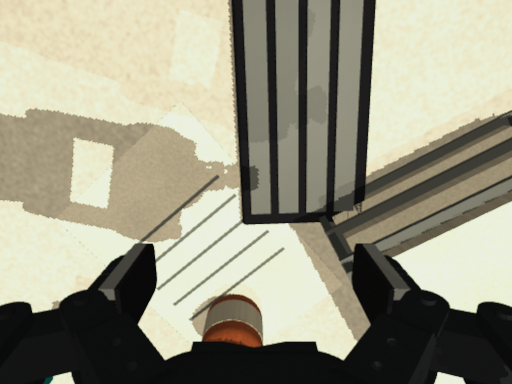

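The splitter is at top-image (323,178) with its lug at (325,150), so its +x points away from the robot. The stand with the black-handled blade is at (213,196), and the turquoise decoy is at (195,245). Next I measure them.

```bash
cat > h.py <<'E'
from rig import status, vision, env
import cv2, numpy as np
def w_from_cam(name):
    m=vision.camera_model(name)
    if name=="wrist":
        s=status.observe(); T=np.eye(4); T[:3,:3]=s["tool_rot"]; T[:3,3]=s["position"]
        return m["camera_matrix"],T@m["T_tool_cam"]
    return m["camera_matrix"],np.linalg.inv(m["view"])
def cloud(d,K,T):
    v,u=np.mgrid[:d.shape[0],:d.shape[1]]
    P=np.stack([(u-K[0,2])/K[0,0]*d,(v-K[1,2])/K[1,1]*d,d,np.ones_like(d)],-1)@T.T
    P=P[...,:3].copy(); P[d<=0]=np.nan; return P
def grab(name,tag=None):
    K,T=w_from_cam(name); im,d=vision.get_image(name)
    if tag: cv2.imwrite(f"pics/{tag}.png",im[:,:,::-1])
    return im,d,K,T,cloud(d,K,T)
E
python3 - <<'E'
from h import *
for n in ["scene","top"]:
    im,d,K,T,P=grab(n)
    np.savez(f"/tmp/{n}1.npz",im=im,P=P,K=K,T=T)
    for l in ["blade","stand","splitter","fixed_plate","jaw_plate","jaw_lug","mug","calculator","jar_a"]:
        for r in vision.masks_of(n,l)[:3]:
            Q=P[r["pixels"]]; Q=Q[~np.isnan(Q[:,0])]
            if len(Q): print(n,l,round(r["p"],2),[int(e) for e in r["extent"]],np.round(np.median(Q,0),3),np.round(np.percentile(Q,2,axis=0),3),np.round(np.percentile(Q,98,axis=0),3))
E
```

```text
scene blade 0.91 [337, 154, 356, 196] [0.318 0.225 0.088] [ 0.177  0.184 -0.   ] [0.331 0.242 0.145]
scene blade 0.85 [309, 185, 326, 206] [0.476 0.183 0.136] [0.459 0.164 0.102] [0.485 0.2   0.154]
scene stand 0.57 [293, 191, 329, 240] [0.491 0.186 0.043] [ 0.402  0.121 -0.001] [0.52  0.233 0.102]
scene splitter 0.78 [150, 155, 234, 238] [ 0.548 -0.156  0.049] [ 0.417 -0.235  0.003] [ 0.663 -0.112  0.114]
scene fixed_plate 0.84 [185, 159, 215, 198] [ 0.494 -0.149  0.1  ] [ 0.476 -0.215  0.039] [ 0.53  -0.131  0.119]
scene jaw_plate 0.86 [176, 167, 206, 204] [ 0.538 -0.174  0.081] [ 0.512 -0.217  0.044] [ 0.558 -0.138  0.112]
scene jaw_lug 0.56 [222, 210, 261, 241] [0.57  0.008 0.016] [ 0.515 -0.027  0.007] [0.617 0.04  0.02 ]
scene jaw_lug 0.54 [149, 154, 235, 238] [ 0.549 -0.156  0.049] [ 0.418 -0.234  0.004] [ 0.663 -0.112  0.114]
scene mug 0.94 [247, 174, 276, 209] [0.459 0.004 0.057] [ 0.39  -0.034  0.001] [0.482 0.039 0.09 ]
scene calculator 0.87 [224, 208, 260, 246] [0.57  0.009 0.016] [ 0.514 -0.034 -0.001] [0.618 0.04  0.02 ]
scene jar_a 0.71 [384, 201, 414, 240] [0.423 0.39
[... 885 characters left out ...]
aw_lug 0.83 [302, 144, 342, 183] [ 0.575 -0.177  0.054] [ 0.516 -0.225  0.044] [ 0.625 -0.132  0.113]
top mug 0.71 [130, 205, 164, 227] [0.402 0.385 0.097] [ 0.371  0.361 -0.   ] [0.435 0.448 0.105]
top mug 0.58 [255, 189, 281, 227] [0.445 0.001 0.006] [ 0.384 -0.036 -0.003] [0.48  0.036 0.093]
top calculator 0.6 [257, 150, 282, 183] [0.562 0.002 0.017] [ 0.512 -0.031  0.009] [0.616 0.038 0.023]
top jar_a 0.85 [261, 114, 280, 137] [ 0.684 -0.007  0.098] [ 0.659 -0.039  0.014] [0.721 0.022 0.105]
top jar_a 0.7 [132, 205, 164, 228] [0.399 0.383 0.097] [0.368 0.361 0.001] [0.431 0.422 0.105]
top jar_a 0.22 [369, 211, 399, 232] [ 0.385 -0.376  0.053] [ 0.352 -0.401 -0.   ] [ 0.416 -0.333  0.139]
```

Run:
```python
from h import *
z=np.load("/tmp/top1.npz"); im=z["im"]; P=z["P"]
c=im[125:230,180:350]; cv2.imwrite("pics/topz.png",cv2.resize(c,None,fx=4.5,fy=4.5,interpolation=cv2.INTER_CUBIC)[:,:,::-1])
z=np.load("/tmp/scene1.npz"); im=z["im"]
c=im[145:250,145:340]; cv2.imwrite("pics/scz.png",cv2.resize(c,None,fx=4,fy=4,interpolation=cv2.INTER_CUBIC)[:,:,::-1])
for n in ["top","scene"]:
    P=np.load(f"/tmp/{n}1.npz")["P"]
    def box(lo,hi):
        m=((P>lo)&(P<hi)).all(-1); Q=P[m]; return Q
    # stand top, handle top, splitter base outline
    for nm,lo,hi in [("standtop",(.4,.1,.093),(.54,.25,.11)),("handle top",(.4,.1,.146),(.54,.25,.16)),("foot",(.38,.1,.006),(.56,.27,.03)),("lug top",(.5,-.25,.098),(.65,-.1,.115))]:
        Q=box(lo,hi)
        if len(Q)>4:
            r=cv2.minAreaRect(Q[:,:2].astype(np.float32)*1000); print(n,nm,len(Q),np.round(r[0],1),np.round(r[1],1),round(r[2],1),np.round(np.median(Q[:,2]),4))
```

```text
top standtop 320 [469.7 178.8] [60.7 71.9] 21.2 0.0997
top handle top 94 [470.1 181. ] [23.4 35.2] 22.9 0.1517
top foot 155 [473.3 186.4] [166.7 172.8] 88.8 0.0074
top lug top 197 [ 564.7 -165.2] [116.9  85.9] 9.8 0.107
scene standtop 351 [468.8 179.2] [64.3 72. ] 22.1 0.0992
scene handle top 98 [469.5 181.9] [24.3 35.8] 25.5 0.151
scene foot 186 [470.  179.9] [94.  94.9] 20.1 0.0175
scene lug top 227 [ 564.5 -166.6] [119.3  80.2] 14.1 0.1048
```

View pics/topz.png

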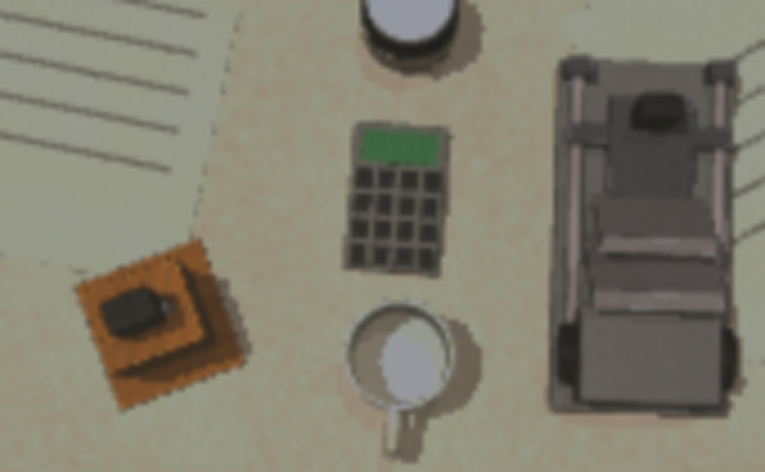

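View pics/scz.png

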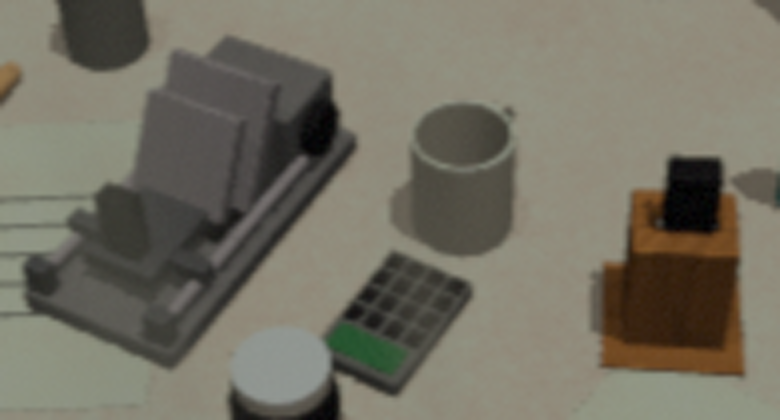

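Run:
```python
from h import *
from scipy.optimize import least_squares
for n in ["top","scene"]:
    P=np.load(f"/tmp/{n}1.npz")["P"]
    # normals by local differences
    gx=np.roll(P,-1,1)-np.roll(P,1,1); gy=np.roll(P,-1,0)-np.roll(P,1,0)
    N=np.cross(gy,gx); N/=np.linalg.norm(N,axis=-1,keepdims=True); N*=np.sign(N[...,2:3])
    m0=((P>(.38,-.27,.03))&(P<(.70,-.07,.14))).all(-1)
    Q=P[m0];NN=N[m0]
    sl=Q[(abs(NN@np.array([.866,0,.5]))>.95)]
    print(n,"sloped",len(sl))
    # signed offset along nominal normal
    o=sl@np.array([.866,0,.5]); h,e=np.histogram(o,bins=np.arange(.42,.60,.004)); print([(round(a,3),b) for a,b in zip(e,h) if b>3])
    up=Q[(NN[:,2]>.97)]
    h,e=np.histogram(up[:,2],bins=np.arange(.03,.14,.004)); print([(round(a,3),b) for a,b in zip(e,h) if b>5])
    np.savez(f"/tmp/sl_{n}.npz",sl=sl,Q=Q,NN=NN)
    # base outline
    b=P[((P>(.37,-.28,.01))&(P<(.70,-.06,.14))).all(-1)]
    r=cv2.minAreaRect(b[:,:2].astype(np.float32)*1000); print("outline",np.round(r[0],1),np.round(r[1],1),r[2])
```

```text
top sloped 357
[(np.float64(0.476), np.int64(39)), (np.float64(0.48), np.int64(105)), (np.float64(0.504), np.int64(17)), (np.float64(0.508), np.int64(132)), (np.float64(0.512), np.int64(4)), (np.float64(0.548), np.int64(5)), (np.float64(0.552), np.int64(10)), (np.float64(0.592), np.int64(13))]
[(np.float64(0.046), np.int64(15)), (np.float64(0.05), np.int64(12)), (np.float64(0.074), np.int64(8)), (np.float64(0.078), np.int64(25)), (np.float64(0.082), np.int64(16))]
outline [ 535.3 -176.9] [274.1 161.7] 6.833004474639893
scene sloped 259
[(np.float64(0.472), np.int64(6)), (np.float64(0.476), np.int64(40)), (np.float64(0.48), np.int64(14)), (np.float64(0.5), np.int64(5)), (np.float64(0.504), np.int64(99)), (np.float64(0.508), np.int64(54)), (np.float64(0.552), np.int64(4)), (np.float64(0.568), np.int64(7))]
[(np.float64(0.034), np.int64(9)), (np.float64(0.042), np.int64(12)), (np.float64(0.046), np.int64(40)), (np.float64(0.05), np.int64(19)), (np.float64(0.078), np.int64(43)), (np.float64(0.082), np.int64(19)), (np.float64(0.102), np.int64(6))]
outline [ 534.9 -176.3] [130.2 262.3] 88.32588195800781
```

Run:
```python
from h import *
for n in ["top","scene"]:
    z=np.load(f"/tmp/sl_{n}.npz"); sl=z["sl"];Q=z["Q"];NN=z["NN"]
    o=sl@np.array([.866,0,.5])
    for lo,hi in [(.47,.488),(.498,.516)]:
        S=sl[(o>lo)&(o<hi)]; c=S.mean(0); u,s,v=np.linalg.svd(S-c); nn=v[2]*np.sign(v[2][2])
        print(n,"normal",np.round(nn,3),"yaw",round(np.degrees(np.arctan2(nn[1],nn[0])),2),"elev",round(np.degrees(np.arcsin(nn[2])),1),"y range",np.round(np.percentile(S[:,1],[1,50,99]),4),"rms",round(s[2]/len(S)**.5,4))
        for yaw in (-1.7,):
            a=np.radians(yaw); f=np.array([.866*np.cos(a),.866*np.sin(a),.5]); ov=np.median(S@f); 
            # x of face at z .12 at y=-.175
            print("   x@z=.12,y=-.175:",round((ov-.06-f[1]*-.175)/f[0],4))
    # upper ends: normal (-.5,0,.866)
    E=Q[(NN@np.array([-.5,0,.866])>.93)]
    print("ends",len(E)); 
    for e in E[np.argsort(E[:,0])][::max(1,len(E)//25)]: print(np.round(e,4),end=' ')
    print()
    R=Q[Q[:,2]>.10]; 
    L=R[(R[:,0]>.57)]; print("lug",len(L),np.round(L.min(0),4),np.round(L.max(0),4),np.round(np.median(L,0),4))
    F=R[(R[:,0]<.51)]; print("fixed top",len(F),np.round(F.min(0),4),np.round(F.max(0),4))
```

```text
top normal [ 0.875 -0.027  0.484] yaw -1.79 elev 28.9 y range [-0.2181 -0.1745 -0.1344] rms 0.0012
   x@z=.12,y=-.175: 0.4859
top normal [ 0.867 -0.029  0.497] yaw -1.93 elev 29.8 y range [-0.214  -0.176  -0.1422] rms 0.0012
   x@z=.12,y=-.175: 0.5195
ends 208
[ 0.4126 -0.2182  0.0818] [ 0.4183 -0.1307  0.0813] [ 0.4214 -0.1339  0.0811] [ 0.4247 -0.1772  0.0852] [ 0.4281 -0.1933  0.0818] [ 0.4315 -0.216   0.0773] [ 0.4345 -0.1195  0.0671] [ 0.4406 -0.1687  0.0793] [ 0.4465 -0.1401  0.0827] [ 0.4499 -0.1715  0.0822] [ 0.456  -0.1309  0.0806] [ 0.4594 -0.2118  0.085 ] [ 0.4657 -0.1904  0.0826] [ 0.4722 -0.2156  0.0821] [ 0.4791 -0.2163  0.1164] [ 0.4845 -0.1576  0.1216] [ 0.5168 -0.1811  0.107 ] [ 0.5197 -0.1563  0.1086] [ 0.5308 -0.126   0.033 ] [ 0.567  -0.2302  0.037 ] [ 0.5812 -0.1665  0.0514] [ 0.5847 -0.1894  0.0499] [ 0.5949 -0.1833  0.0475] [ 0.6043 -0.1539  0.0495] [ 0.6078 -0.2058  0.0498] [ 0.6271 -0.1571  0.0509] 
lug 50 [ 0.6084 -0.1951  0.1   ] [ 0.6247 -0.1658  0.1108] [ 0.6173 -0.1823  0.1045]
fixed top 209 [ 0.473  -0.2209  0.1003] [ 0.4987 -0.1313  0.1221]
scene norma
[... 432 characters left out ...]
4] [ 0.4396 -0.1594  0.0821] [ 0.4501 -0.1428  0.0804] [ 0.4737 -0.1775  0.1132] [ 0.4781 -0.1369  0.1158] [ 0.4804 -0.1592  0.117 ] [ 0.485  -0.1391  0.1202] [ 0.4976 -0.1719  0.0947] [ 0.5143 -0.1597  0.1087] [ 0.5163 -0.1654  0.1081] [ 0.5193 -0.2146  0.1113] [ 0.5232 -0.1282  0.0366] [ 0.5652 -0.1662  0.0496] [ 0.5783 -0.1854  0.049 ] [ 0.594  -0.1546  0.0482] [ 0.6009 -0.1399  0.049 ] [ 0.6082 -0.1553  0.0489] [ 0.6119 -0.1801  0.105 ] [ 0.6174 -0.1596  0.0475] [ 0.6279 -0.186   0.0495] [ 0.6491 -0.1292  0.0437] [ 0.6549 -0.2368  0.0437] 
lug 55 [ 0.6073 -0.1939  0.1   ] [ 0.6262 -0.1646  0.1068] [ 0.6184 -0.1792  0.1038]
fixed top 242 [ 0.471  -0.2232  0.1   ] [ 0.5093 -0.1298  0.1226]
```

```bash
cat > g.py <<'E'
from h import *
from scipy.spatial.transform import Rotation as Rn
def Rdown(yaw):
    a=np.radians(yaw); x=np.array([np.cos(a),np.sin(a),0]); z=np.array([0,0,-1.]); return np.stack([x,np.cross(z,x),z],1)
YAW=-1.75
O=np.array([.4845,-.1755,.12])
def plateR(yaw=YAW):
    a=np.radians(yaw); return Rn.from_euler('z',a).as_matrix()@Rn.from_euler('y',-30,degrees=True).as_matrix()
def flip(R):  # blade frame -> tool frame: x same, z reversed
    return R@np.diag([1,-1,-1.])
def rel(p,R,s=None):
    s=s or status.observe(); R0=s["tool_rot"]
    d=R0.T@(np.array(p)-s["position"])/.05; r=Rn.from_matrix(R0.T@R).as_rotvec(degrees=True)/8
    print("shift",np.round(d,3),"turn",np.round(r,3),"| norm mm",round(np.linalg.norm(d)*50),"deg",round(np.linalg.norm(r)*8,1))
E
python3 - <<'E'
from g import *
print(plateR())
rel([.4697,.1795,.27],Rdown(22.5))
E
```

```text
[[ 0.86562148  0.03053851 -0.4997668 ]
 [-0.02644713  0.99953359  0.01526926]
 [ 0.5         0.          0.8660254 ]]
shift [-7.2   -3.978 -1.451] turn [ 0.    -0.    16.767] | norm mm 418 deg 134.1
```

Request:
{"name": "send_rows", "arguments": {"targets": [[-1,-0.5,-0.5,0,0,1.3,85],[-2,-1.1,-0.9,0,0,2.6,85],[-3,-1.6,-1.2,0,0,3.9,85],[-4,-2.2,-1.45,0,0,5.2,85],[-5,-2.7,-1.45,0,0,6.5,85]]}}

```text
time_s: 1.78
position: [0.3952, 0.2803, 0.2711]
tool_rot: [[-0.247, 0.969, 0.002], [0.969, 0.247, 0.001], [0.0, 0.002, -1.0]]
ft_force: [-0.1, 0.8, 0.9]
grip_width: 0.0849
```

Run:
```python
from g import *
print(status.observe()["q"])
rel([.4697,.1795,.27],Rdown(22.5))
```

```text
[2.13110045e+01 1.24205071e+01 7.58140732e+01 3.01300738e-03
 9.16259322e+01 7.01763763e+00]
shift [-2.322  0.946  0.023] turn [ 0.012 -0.014 10.224] | norm mm 125 deg 81.8
```

Request:
{"name": "send_rows", "arguments": {"targets": [[-0.6,0.25,0,0,0,1.3,85],[-1.2,0.5,0,0,0,2.6,85],[-1.8,0.75,0,0,0,3.9,85],[-2.32,0.95,0,0,0,5.2,85],[-2.32,0.95,0,0,0,6.5,85]]}}

```text
time_s: 2.4
position: [0.4703, 0.1801, 0.2697]
tool_rot: [[0.614, 0.79, -0.0], [0.79, -0.614, -0.0], [-0.0, -0.0, -1.0]]
ft_force: [-0.1, 1.1, 0.5]
grip_width: 0.085
```

Request:
{"name": "send_rows", "arguments": {"targets": [[0,0,0,0,0,1.3,60],[0,0,0,0,0,2.6,60],[0,0,0,0,0,3.7,60],[0,0,0,0,0,3.7,60]]}}

```text
time_s: 2.9
position: [0.4693, 0.1816, 0.27]
tool_rot: [[0.92, 0.393, 0.0], [0.393, -0.92, 0.0], [0.0, 0.0, -1.0]]
ft_force: [1.0, 0.0, 0.2]
grip_width: 0.0604
```

Run:
```python
from g import *
s=status.observe();print(s["q"],s["position"])
im,d,K,T,P=grab("wrist","w1")
for nm,lo,hi in [("standtop",(.4,.1,.093),(.54,.25,.11)),("handle top",(.4,.1,.146),(.54,.25,.16))]:
    Q=P[((P>lo)&(P<hi)).all(-1)]
    if len(Q)>4:
        r=cv2.minAreaRect(Q[:,:2].astype(np.float32)*1000); print(nm,len(Q),np.round(r[0],1),np.round(r[1],1),round(r[2],1),np.round(np.median(Q[:,2]),4))
rel([.4697,.1795,.106],Rdown(22.5))
```

```text
[7.64890874e+00 1.45153205e+01 7.31630710e+01 3.52629400e-04
 9.23183269e+01 7.45322735e+01] [0.46932567 0.18158589 0.26995109]
standtop 2482 [470.4 180.6] [60.2 72.1] 21.1 0.0997
handle top 991 [470.9 182.6] [24.2 35.4] 21.6 0.1516
shift [-0.01   0.041  3.279] turn [-0.   -0.    0.09] | norm mm 164 deg 0.7
```

View pics/w1.png

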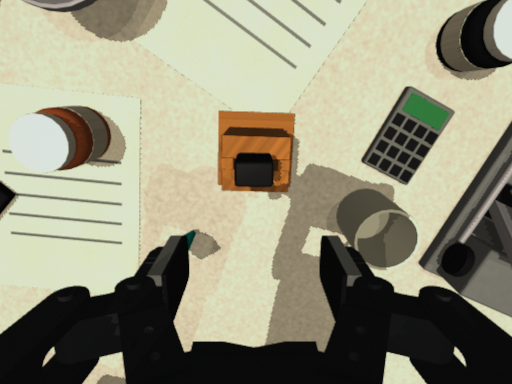

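The wrist view agrees with the fixed cameras: the black handle at (254,170) is in the stand, centre about (0.470, 0.181), yaw 21.3°. Descending to grasp it.

Run:
```python
from g import *
rel([.4705,.182,.108],Rdown(21.4))
```

```text
shift [2.500e-02 2.000e-03 3.239e+00] turn [-0.    -0.     0.227] | norm mm 162 deg 1.8
```

Request:
{"name": "send_rows", "arguments": {"targets": [[0.025,0,0.9,0,0,0.22,60],[0.025,0,1.9,0,0,0.22,60],[0.025,0,2.7,0,0,0.22,60],[0.025,0,3.24,0,0,0.22,60],[0.025,0,3.24,0,0,0.22,60]]}}

```text
time_s: 3.58
position: [0.4696, 0.1819, 0.1067]
tool_rot: [[0.931, 0.365, -0.004], [0.365, -0.931, -0.001], [-0.004, -0.001, -1.0]]
ft_force: [-0.5, -0.2, -0.0]
grip_width: 0.0601
```

Request:
{"name": "send_rows", "arguments": {"targets": [[0,0,0,0,0,0,30],[0,0,0,0,0,0,30],[0,0,0,0,0,0,30],[0,0,0,0,0,0,30]], "grip_force": 60}}

```text
time_s: 4.08
position: [0.4715, 0.1823, 0.1096]
tool_rot: [[0.932, 0.363, 0.004], [0.363, -0.932, 0.001], [0.004, 0.001, -1.0]]
ft_force: [0.0, -0.3, 6.2]
grip_width: 0.0342
```

Run:
```python
from g import *
im,d,K,T,P=grab("wrist","w2")
s=status.observe(); print(s["position"],s["ft_force"],s["grip_width"],s["tool_rot"])
rel([.4705,.182,.27],Rdown(21.4))
```

```text
[0.47144833 0.18227849 0.10962311] [0.34060816 1.21121592 5.89943396] 0.03403251052918661 [[ 9.31632826e-01  3.63383063e-01  3.60925273e-03]
 [ 3.63383522e-01 -9.31639476e-01  5.50918374e-04]
 [ 3.56271672e-03  7.98289325e-04 -9.99993335e-01]]
shift [-8.000e-03  1.000e-03 -3.208e+00] turn [ 0.006 -0.026 -0.011] | norm mm 160 deg 0.2
```

View pics/w2.png

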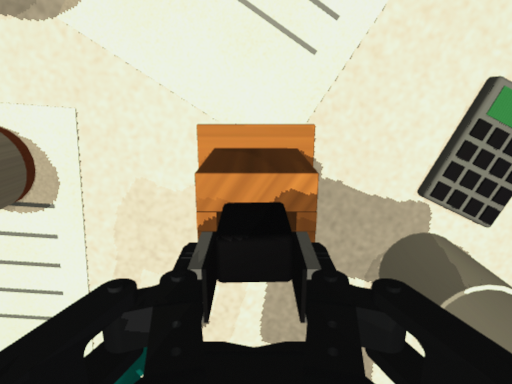

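Request:
{"name": "send_rows", "arguments": {"targets": [[0,0,-0.6,0,0,0,30],[0,0,-1.4,0,0,0,30],[0,0,-2.3,0,0,0,30],[0,0,-3.2,0,0,0,30],[0,0,-3.2,0,0,0,30]]}}

```text
time_s: 4.75
position: [0.4715, 0.1823, 0.2716]
tool_rot: [[0.932, 0.363, 0.008], [0.363, -0.932, 0.001], [0.008, 0.002, -1.0]]
ft_force: [-0.8, 1.2, -0.8]
grip_width: 0.034
```

Run:
```python
from g import *
s=status.observe(); print(s["position"],s["ft_force"],s["grip_width"])
im,d,K,T,P=grab("wrist","w3")
R=s["tool_rot"]; L=(P-s["position"])@R   # tool frame
m=((L>(-.03,-.017,-.06))&(L<(.03,.017,.012))).all(-1)
Q=L[m]; print(len(Q),np.round(Q.min(0),4),np.round(Q.max(0),4))
h,e=np.histogram(Q[:,2],bins=np.arange(-.06,.013,.004)); print(list(zip(np.round(e,3),h)))
t=Q[(Q[:,2]<-.036)&(Q[:,2]>-.046)]; print("top",np.round(np.percentile(t,[2,50,98],axis=0),4))
im2,d2,K2,T2,P2=grab("scene","s3")
c=im2[120:250,240:370]; cv2.imwrite("pics/s3z.png",cv2.resize(c,None,fx=4.5,fy=4.5,interpolation=cv2.INTER_CUBIC)[:,:,::-1])
L2=(P2-s["position"])@R
m=((L2>(-.03,-.03,.0))&(L2<(.03,.03,.13))).all(-1); Q=L2[m]; print("blade from scene",len(Q),np.round(np.percentile(Q,[1,50,99],axis=0),4))
f=Q[(Q[:,2]>.03)&(Q[:,2]<.1)]; print(np.round(np.percentile(f,[1,50,99],axis=0),4))
```

```text
[0.47154992 0.18226618 0.27158321] [-0.79296969  1.15951571 -0.78511645] 0.03402333753786152
5961 [-0.0122 -0.017  -0.0599] [0.0125 0.017  0.0076]
[(np.float64(-0.06), np.int64(74)), (np.float64(-0.056), np.int64(66)), (np.float64(-0.052), np.int64(65)), (np.float64(-0.048), np.int64(59)), (np.float64(-0.044), np.int64(3496)), (np.float64(-0.04), np.int64(324)), (np.float64(-0.036), np.int64(238)), (np.float64(-0.032), np.int64(222)), (np.float64(-0.028), np.int64(214)), (np.float64(-0.024), np.int64(195)), (np.float64(-0.02), np.int64(171)), (np.float64(-0.016), np.int64(172)), (np.float64(-0.012), np.int64(164)), (np.float64(-0.008), np.int64(144)), (np.float64(-0.004), np.int64(145)), (np.float64(0.0), np.int64(128)), (np.float64(0.004), np.int64(84)), (np.float64(0.008), np.int64(0))]
top [[-0.0109 -0.0165 -0.0434]
 [ 0.0019 -0.0003 -0.0419]
 [ 0.0116  0.0162 -0.0371]]
blade from scene 480 [[-0.0063 -0.0202  0.0014]
 [-0.0022 -0.0005  0.0517]
 [ 0.0085  0.0191  0.1033]]
[[-0.0058 -0.0203  0.0311]
 [-0.0025 -0.0005  0.0626]
 [ 0.0003  0.0191  0.0985]]
```

View pics/s3z.png

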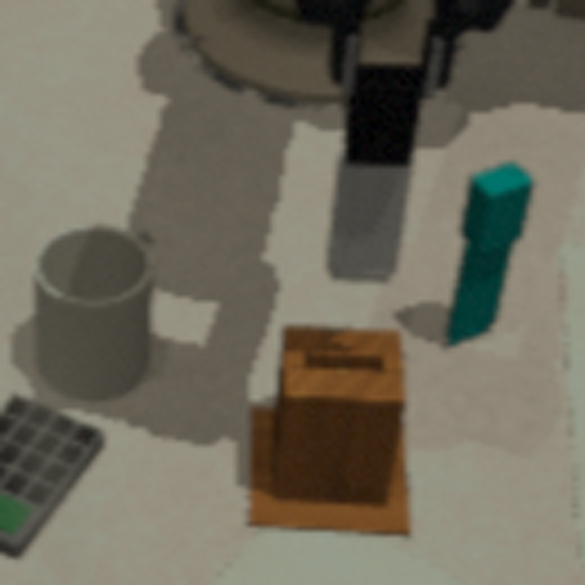

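View pics/w3.png

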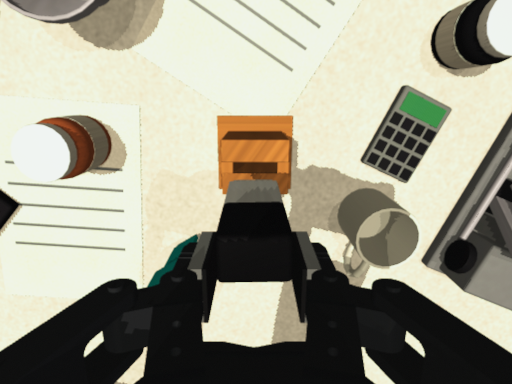

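Run:
```python
from g import *
for n in ("scene","top","wrist"):
    s=status.observe();R=s["tool_rot"]
    im2,d2,K2,T2,P2=grab(n); L2=(P2-s["position"])@R
    m=((L2>(-.03,-.016,-.05))&(L2<(.03,.016,.13))).all(-1); Q=L2[m]
    for a in np.arange(-.05,.11,.01):
        q=Q[(Q[:,2]>a)&(Q[:,2]<a+.01)]
        if len(q)>3: print(n,round(a,3),len(q),np.round(np.percentile(q[:,0],[10,50,90]),4))
```

```text
scene -0.05 79 [-0.0109 -0.001   0.0067]
scene -0.04 55 [0.0052 0.0077 0.0094]
scene -0.03 47 [0.0064 0.0078 0.0094]
scene -0.02 49 [0.0065 0.008  0.0094]
scene -0.01 46 [0.0063 0.0081 0.0096]
scene 0.0 33 [0.0064 0.0077 0.0094]
scene 0.01 18 [-0.0015 -0.0005  0.0011]
scene 0.02 41 [-0.0031 -0.001   0.0002]
scene 0.03 47 [-0.0024 -0.0011  0.0003]
scene 0.04 37 [-0.0035 -0.0017  0.0006]
scene 0.05 38 [-0.003  -0.0015  0.0002]
scene 0.06 40 [-0.0024 -0.0012  0.0004]
scene 0.07 34 [-0.0032 -0.0013  0.0003]
scene 0.08 40 [-0.0035 -0.0016 -0.    ]
scene 0.09 31 [-0.0031 -0.0018  0.0005]
scene 0.1 8 [-0.0042 -0.0035 -0.0021]
wrist -0.05 3312 [-0.0086  0.0008  0.0095]
wrist -0.04 652 [0.0109 0.0114 0.0117]
wrist -0.03 478 [0.011  0.0114 0.0118]
wrist -0.02 413 [0.0111 0.0114 0.0117]
wrist -0.01 340 [0.0111 0.0114 0.0117]
wrist 0.0 210 [0.011  0.0114 0.0116]
wrist 0.03 112 [0.002  0.0024 0.0027]
wrist 0.04 202 [0.0021 0.0023 0.0026]
wrist 0.05 171 [0.002  0.0024 0.0027]
wrist 0.06 145 [0.0021 0.0023 0.0027]
wrist 0.07 132 [0.002  0.0024 0.0026]
wrist 0.08 129 [0.0021 0.0023 0.0026]
wrist 0.09 56 [0.0012 0.0017 0.0025]
wrist 0.1 19 [0.001  0.0013 0.0014]
```

```bash
cat >> g.py <<'E'
OFF=np.array([-.0005,-.0003,.010]) # blade origin in tool frame
def tcp_for(bx,bz,by=0.,O=O,yaw=YAW):
    R=plateR(yaw); Rt=flip(R); b=O+R@np.array([bx,by,bz]); return b-Rt@OFF,Rt
E
python3 - <<'E'
from g import *
p,R=tcp_for(.007,.13); print(p); rel(p,R)
E
```

```text
[ 0.42101565 -0.17386052  0.24499356]
shift [-3.494  6.276  0.439] turn [-0.754  3.717  2.812] | norm mm 360 deg 37.8
```

Request:
{"name": "send_rows", "arguments": {"targets": [[-0.5,1.1,0,-0.1,0.5,0.4,30],[-1.1,2.2,0.1,-0.25,1.2,0.9,30],[-1.7,3.3,0.2,-0.4,1.9,1.4,30],[-2.3,4.3,0.3,-0.5,2.6,1.9,30],[-2.9,5.2,0.35,-0.65,3.2,2.4,30]]}}

```text
time_s: 5.62
position: [0.4286, -0.1145, 0.2496]
tool_rot: [[0.898, 0.024, 0.44], [0.027, -1.0, -0.001], [0.44, 0.013, -0.898]]
ft_force: [1.0, -0.3, -0.9]
grip_width: 0.034
```

Run:
```python
from g import *
p,R=tcp_for(.007,.13); print(p); rel(p,R)
```

```text
[ 0.42101565 -0.17386052  0.24499356]
shift [-0.21   1.183  0.017] turn [-0.103  0.486  0.389] | norm mm 60 deg 5.0
```

Request:
{"name": "send_rows", "arguments": {"targets": [[-0.1,0.6,0.01,-0.05,0.25,0.2,30],[-0.21,1.18,0.02,-0.1,0.49,0.39,30],[-0.21,1.18,0.02,-0.1,0.49,0.39,30],[-0.21,1.18,0.02,-0.1,0.49,0.39,30]]}}

```text
time_s: 6.12
position: [0.4222, -0.1716, 0.2452]
tool_rot: [[0.867, -0.027, 0.498], [-0.024, -1.0, -0.013], [0.498, -0.001, -0.867]]
ft_force: [-0.3, 0.4, -1.0]
grip_width: 0.0337
```

Run:
```python
from g import *
s=status.observe();print(s["q"],s["position"])
im,d,K,T,P=grab("wrist","w4"); np.savez("/tmp/w4.npz",P=P,im=im)
p,R=tcp_for(.007,.13); rel(p,R)
Rp=plateR(); L=(P-O)@Rp  # plate frame
m=(abs(L[...,1])<.045)&(L[...,2]>-.1)&(L[...,2]<.02)&(L[...,0]>-.03)&(L[...,0]<.06)
Q=L[m]
h,e=np.histogram(Q[:,0],bins=np.arange(-.03,.06,.002)); print([(round(a,3),int(b)) for a,b in zip(e,h) if b>10])
im,d,K,T,P=grab("scene","s4")
c=im[90:260,120:300]; cv2.imwrite("pics/s4z.png",cv2.resize(c,None,fx=3.5,fy=3.5,interpolation=cv2.INTER_CUBIC)[:,:,::-1])
```

```text
[-52.47706613  -2.38462511 103.5190978   26.0939459   61.65932501
  30.03766772] [ 0.42215338 -0.17157996  0.24522028]
shift [-0.026  0.052 -0.005] turn [-0.019  0.014  0.024] | norm mm 3 deg 0.3
[(np.float64(-0.03), 54), (np.float64(-0.028), 56), (np.float64(-0.026), 74), (np.float64(-0.024), 65), (np.float64(-0.012), 47), (np.float64(-0.01), 78), (np.float64(-0.008), 75), (np.float64(-0.006), 85), (np.float64(-0.004), 87), (np.float64(-0.002), 140), (np.float64(0.0), 716), (np.float64(0.002), 979), (np.float64(0.018), 70), (np.float64(0.02), 141), (np.float64(0.022), 141), (np.float64(0.024), 125), (np.float64(0.026), 146), (np.float64(0.028), 140), (np.float64(0.03), 709), (np.float64(0.032), 54)]
```

View pics/w4.png

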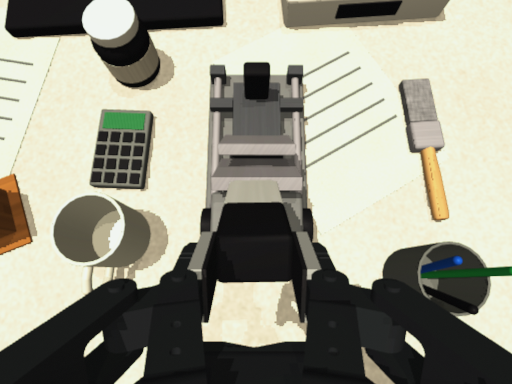

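View pics/s4z.png

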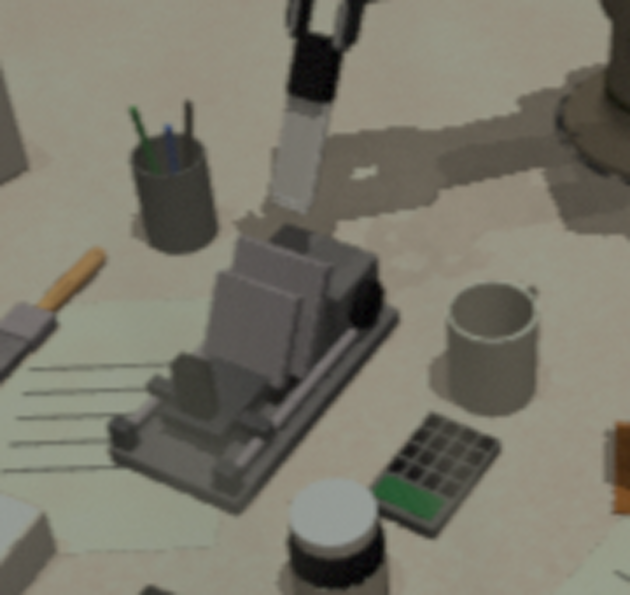

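Run:
```python
from g import *
P=np.load("/tmp/w4.npz")["P"]; Rp=plateR(); L=(P-O)@Rp
def seg(x0,x1,z0,z1,y=.05):
    return L[(abs(L[...,1])<y)&(L[...,2]>z0)&(L[...,2]<z1)&(L[...,0]>x0)&(L[...,0]<x1)]
F=seg(-.001,.006,-.06,-.008); c=F.mean(0);u,s,v=np.linalg.svd(F-c,full_matrices=False);n=v[2]*np.sign(v[2][0])
print("face x",np.round(np.percentile(F[:,0],[5,50,95]),4),"n",np.round(n,4),"y",np.round(np.percentile(F[:,1],[1,99]),4),"c",np.round(c,4),len(F))
B=seg(-.012,-.001,-.006,.01); print("end z",np.round(np.percentile(B[:,2],[5,50,95]),4),"y",np.round(np.percentile(B[:,1],[1,99]),4),len(B))
J=seg(.0285,.034,-.07,-.018); print("jaw back x",np.round(np.percentile(J[:,0],[5,50,95]),4),"z",np.round(np.percentile(J[:,2],[1,99]),4),"y",np.round(np.percentile(J[:,1],[1,99]),4))
JE=seg(.014,.030,-.022,-.008); print("jaw end z",np.round(np.percentile(JE[:,2],[5,50,95]),4),"x",np.round(np.percentile(JE[:,0],[1,99]),4))
W=P[(abs(P[...,0]-.617)<.03)&(abs(P[...,1]+.18)<.03)&(P[...,2]>.09)]; r=cv2.minAreaRect(W[W[:,2]>.102][:,:2].astype(np.float32)*1000); print("lug top",r,np.round(np.percentile(W[:,2],[50,98]),4))
```

```text
face x [0.0018 0.0021 0.0023] n [1.0e+00 1.7e-03 6.0e-04] y [-0.0432  0.044 ] c [ 0.0021  0.0003 -0.0321] 841
end z [-0.0027 -0.0013 -0.0003] y [-0.0441  0.045 ] 427
jaw back x [0.0292 0.0311 0.0314] z [-0.0682 -0.025 ] y [-0.0383  0.0393]Traceback (most recent call last):
  File "<stdin>", line 9, in <module>
    return _quantile_unchecked(
        a, q, axis, out, overwrite_input, method, keepdims, weights)
    return _ureduce(a,
                    func=_quantile_ureduce_func,
    ...<5 lines>...
                    overwrite_input=overwrite_input,
                    method=method)
    r = func(a, **kwargs)
    result = _quantile(arr,
                       quantiles=q,
    ...<2 lines>...
                       out=out,
                       weights=wgt)
    slices_having_nans = np.isnan(arr[-1, ...])
                                  ~~~^^^^^^^^^
IndexError: index -1 is out of bounds for axis 0 with size 0
```

```bash
sed -i 's/^OFF=/O=O+plateR()@np.array([.0021,.0003,-.0013])\nOFF=/' g.py
python3 - <<'E'
from g import *
print(O)
p,R=tcp_for(.008,.05,O=O); rel(p,R)
p,R=tcp_for(.007,.003,O=O); rel(p,R)
P=np.load("/tmp/w4.npz")["P"];
W=P[(abs(P[...,0]-.617)<.03)&(abs(P[...,1]+.18)<.03)&(P[...,2]>.09)]; r=cv2.minAreaRect(W[W[:,2]>.102][:,:2].astype(np.float32)*1000); print("lug top",r,np.round(np.percentile(W[:,2],[50,98]),4))
E
```

```text
[ 0.48697666 -0.17527553  0.11992417]
shift [0.036 0.053 1.622] turn [-0.019  0.013  0.028] | norm mm 81 deg 0.3
shift [0.017 0.055 2.562] turn [-0.019  0.013  0.028] | norm mm 128 deg 0.3
lug top ((617.998046875, -178.90773010253906), (29.537452697753906, 17.68518829345703), 89.3125) [0.1039 0.106 ]
```

Request:
{"name": "send_rows", "arguments": {"targets": [[0.03,0.05,0.4,0,0,0,30],[0.03,0.05,0.9,0,0,0,30],[0.03,0.05,1.3,0,0,0,30],[0.03,0.05,1.62,0,0,0,30],[0.03,0.05,1.62,0,0,0,30]]}}

```text
time_s: 6.85
position: [0.4641, -0.1745, 0.1755]
tool_rot: [[0.867, -0.025, 0.497], [-0.023, -1.0, -0.011], [0.498, -0.002, -0.867]]
ft_force: [-1.4, -0.5, -1.1]
grip_width: 0.034
```

Run:
```python
from g import *
im,d,K,T,P=grab("wrist","w5")
s=status.observe();print(s["ft_force"],s["wrist_torque"],s["grip_width"])
p,R=tcp_for(.007,.003); rel(p,R)
im,d,K,T,P=grab("scene","s5")
c=im[90:260,120:300]; cv2.imwrite("pics/s5z.png",cv2.resize(c,None,fx=3.5,fy=3.5,interpolation=cv2.INTER_CUBIC)[:,:,::-1])
```

```text
[ 0.71634702 -0.07814528 -1.27096171] [-0.03724865  0.33621167 -0.01262357] 0.0344050347862695
shift [-0.016  0.002  0.945] turn [-0.021  0.012  0.029] | norm mm 47 deg 0.3
```

View pics/w5.png

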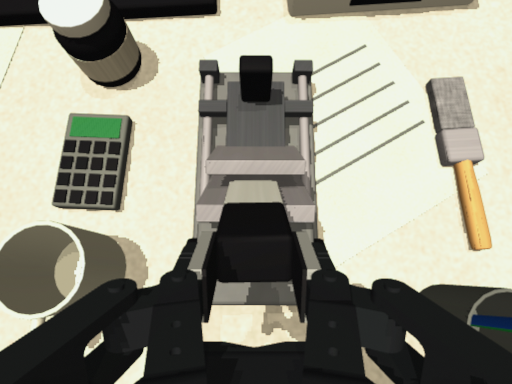

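View pics/s5z.png

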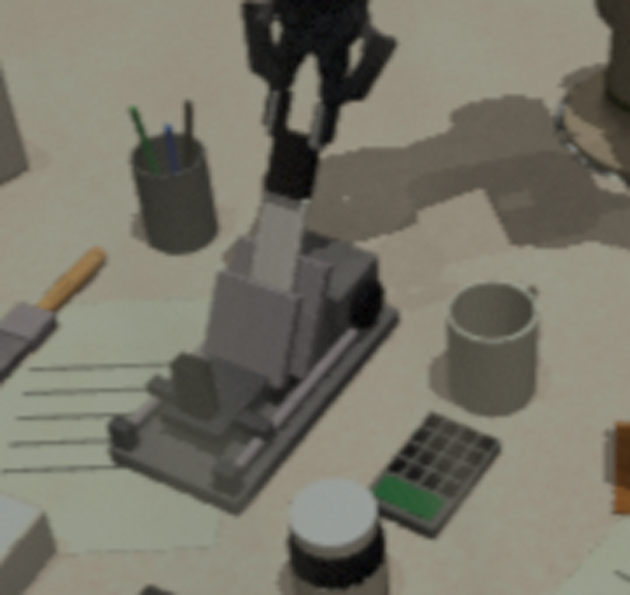

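The blade has entered the gap between the plates: in the wrist view it goes in at about (255,195), and in the scene view it is behind the jaw plate. No contact force yet. Continuing down to about 3 mm above the seat.

Request:
{"name": "send_rows", "arguments": {"targets": [[-0.02,0,0.3,0,0,0,30],[-0.02,0,0.6,0,0,0,30],[-0.02,0,0.94,0,0,0,30],[-0.02,0,0.94,0,0,0,30],[-0.05,0,0.96,0,0,0,30]]}}

```text
time_s: 7.58
position: [0.4858, -0.1765, 0.1343]
tool_rot: [[0.866, -0.027, 0.5], [-0.023, -1.0, -0.014], [0.5, 0.001, -0.866]]
ft_force: [-0.0, 1.3, -0.6]
grip_width: 0.0336
```

Run:
```python
from g import *
s=status.observe();print(s["ft_force"],s["wrist_torque"],s["grip_width"])
p,R=tcp_for(.0035,.0); rel(p,R)
im,d,K,T,P=grab("wrist","w6")
L=(P-O)@plateR()
m=((L>(-.02,-.016,-.01))&(L<(.04,.016,.08))).all(-1); Q=L[m]
t=Q[(Q[:,2]>.03)]; print(np.round(np.percentile(t,[2,50,98],axis=0),4))
B=L[(L[...,0]>-.012)&(L[...,0]<-.001)&(abs(L[...,1])<.044)&(abs(L[...,1])>.03)&(abs(L[...,2])<.008)]; print("end z",np.round(np.median(B,0),4),len(B))
F=L[(abs(L[...,0])<.006)&(abs(L[...,1])<.044)&(abs(L[...,1])>.025)&(L[...,2]<-.006)&(L[...,2]>-.05)]; print("face",np.round(np.median(F,0),4),len(F))
```

```text
[-0.03930462  1.33480987 -0.62225214] [ 0.01425018  0.31815112 -0.00313911] 0.033559109996828956
shift [-0.044 -0.019  0.061] turn [-0.007  0.001  0.024] | norm mm 4 deg 0.2
[[-0.0046 -0.0153  0.0323]
 [ 0.0107  0.0013  0.0544]
 [ 0.0178  0.0158  0.075 ]]
end z [-0.0054  0.033  -0.    ] 533
face [-0.0001 -0.0252 -0.025 ] 1180
```

Request:
{"name": "send_rows", "arguments": {"targets": [[-0.02,-0.02,0.03,0,0,0,30],[-0.04,-0.02,0.05,0,0,0,30],[-0.04,-0.02,0.07,0,0,0,30],[-0.04,-0.02,0.07,0,0,0,30]]}}

```text
time_s: 8.12
position: [0.4857, -0.1753, 0.131]
tool_rot: [[0.865, -0.027, 0.5], [-0.023, -1.0, -0.015], [0.501, 0.001, -0.866]]
ft_force: [-13.9, 3.0, 18.6]
grip_width: 0.0339
```

Run:
```python
from g import *
s=status.observe();print(s["ft_force"],s["ft_force"]@plateR(),s["wrist_torque"],s["grip_width"])
p,R=tcp_for(.0035,.0); rel(p,R)
im,d,K,T,P=grab("wrist","w7")
L=(P-O)@plateR()
m=((L>(-.02,-.016,.03))&(L<(.04,.016,.08))).all(-1); Q=L[m]
h,e=np.histogram(Q[:,2],bins=np.arange(.04,.065,.001)); print([(round(a,3),int(b)) for a,b in zip(e,h) if b>50])
```

```text
[-13.85423133   3.03735009  18.59166466] [-2.77701711  2.61284581 23.07111677] [0.54311954 0.858354   0.10510898] 0.03391204323346271
shift [-0.008  0.004  0.004] turn [-0.004 -0.005  0.026] | norm mm 0 deg 0.2
[(np.float64(0.04), 52), (np.float64(0.041), 58), (np.float64(0.042), 55), (np.float64(0.043), 60), (np.float64(0.044), 55), (np.float64(0.045), 61), (np.float64(0.046), 60), (np.float64(0.047), 71), (np.float64(0.048), 70), (np.float64(0.049), 122), (np.float64(0.05), 352), (np.float64(0.051), 1637), (np.float64(0.052), 1205), (np.float64(0.053), 87)]
```

Seated: 23 N along the slope and the handle top 52 mm above the plate end, which puts the shoulder on the plate. Releasing.

Request:
{"name": "send_rows", "arguments": {"targets": [[0,0,0,0,0,0,56],[0,0,0,0,0,0,56],[0,0,0,0,0,0,56]]}}

```text
time_s: 8.55
position: [0.4858, -0.1754, 0.1293]
tool_rot: [[0.866, -0.027, 0.499], [-0.024, -1.0, -0.013], [0.499, -0.0, -0.867]]
ft_force: [-0.3, -0.9, 0.2]
grip_width: 0.0564
```

Run:
```python
from g import *
s=status.observe();print(s["ft_force"],s["ft_force"]@plateR(),s["grip_width"])
im,d,K,T,P=grab("wrist","w8")
L=(P-O)@plateR()
m=((L>(-.03,-.025,.03))&(L<(.04,.025,.08))).all(-1); Q=L[m]
t=Q[(Q[:,2]>.047)&(Q[:,2]<.056)];print(np.round(np.percentile(t,[2,50,98],axis=0),4))
```

```text
[-0.33564038 -0.93517332  0.17836412] [-0.17662282 -0.9449871   0.30793038] 0.05643652722256317
[[-0.0073 -0.0167  0.0482]
 [ 0.005   0.0001  0.0518]
 [ 0.0149  0.017   0.053 ]]
```

View pics/w8.png

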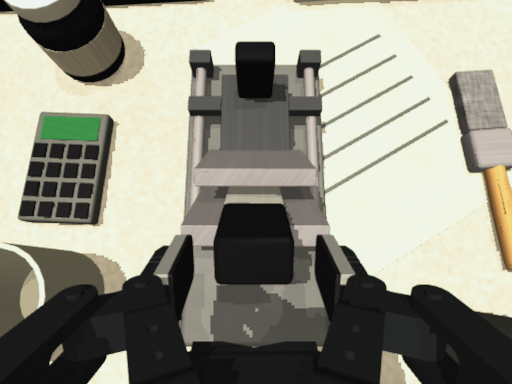

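Request:
{"name": "send_rows", "arguments": {"targets": [[0,0,-0.4,0,0,0,56],[0,0,-0.9,0,0,0,56],[0,0,-1.5,0,0,0,56],[0,0,-2.2,0,0,0,56],[0,0,-2.2,0,0,0,56]]}}

```text
time_s: 9.22
position: [0.4309, -0.1746, 0.2265]
tool_rot: [[0.865, -0.028, 0.501], [-0.023, -1.0, -0.017], [0.501, 0.003, -0.865]]
ft_force: [-0.4, 0.5, -0.5]
grip_width: 0.0561
```

Run:
```python
from g import *
rel([.618,-.179,.20],Rdown(YAW))
im,d,K,T,P=grab("scene","s8")
c=im[90:260,120:300]; cv2.imwrite("pics/s8z.png",cv2.resize(c,None,fx=3.5,fy=3.5,interpolation=cv2.INTER_CUBIC)[:,:,::-1])
```

```text
shift [ 2.972 -0.019  2.335] turn [ 0.018 -3.761  0.022] | norm mm 189 deg 30.1
```

View pics/s8z.png

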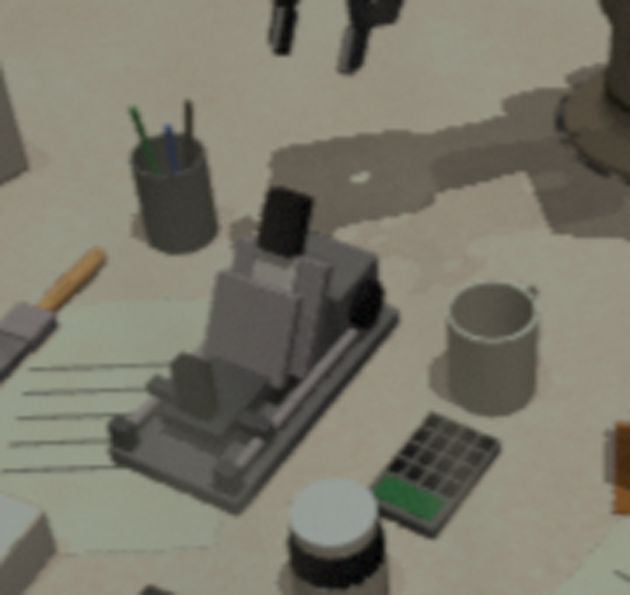

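The scene view shows the blade seated and standing free in the gap, handle at (285,220). Moving over the lug.

Request:
{"name": "send_rows", "arguments": {"targets": [[0.6,0,0.45,0,-0.7,0,56],[1.3,0,1.0,0,-1.6,0,56],[2.0,0,1.55,0,-2.5,0,56],[2.6,0,2.05,0,-3.3,0,56],[2.97,-0.02,2.33,0.02,-3.76,0.02,56]]}}

```text
time_s: 9.9
position: [0.6197, -0.1768, 0.1944]
tool_rot: [[1.0, -0.027, -0.008], [-0.027, -1.0, 0.005], [-0.008, -0.005, -1.0]]
ft_force: [-0.9, 0.7, 0.4]
grip_width: 0.0562
```

Run:
```python
from g import *
im,d,K,T,P=grab("wrist","w9")
W=P[(abs(P[...,0]-.617)<.03)&(abs(P[...,1]+.18)<.03)&(P[...,2]>.09)&(P[...,2]<.12)]; r=cv2.minAreaRect(W[W[:,2]>.102][:,:2].astype(np.float32)*1000); print("lug top",r,np.round(np.percentile(W[:,2],[50,98]),4))
s=status.observe(); print(s["q"])
rel([.618,-.179,.068],Rdown(YAW))
```

```text
lug top ((619.0686645507812, -179.3538818359375), (29.479141235351562, 17.640642166137695), 87.82865905761719) [0.1043 0.1058]
[-2.63749213e+01  3.23017573e+01  5.71565054e+01  6.34361304e-02
  9.12394021e+01  6.51634747e+01]
shift [-0.041  0.064  2.501] turn [-0.044  0.076  0.027] | norm mm 125 deg 0.7
```

View pics/w9.png

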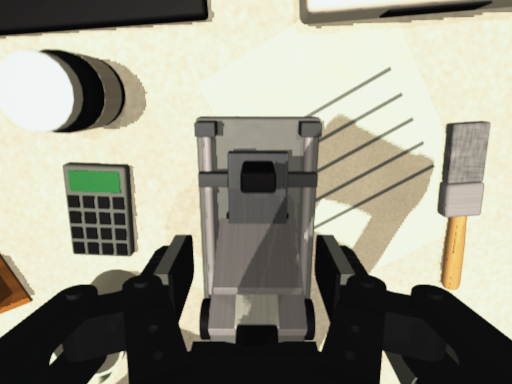

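Request:
{"name": "send_rows", "arguments": {"targets": [[-0.02,0.07,0.6,-0.04,0.08,0,56],[-0.02,0.07,1.3,-0.04,0.08,0,56],[-0.02,0.07,2.0,-0.04,0.08,0,56],[-0.02,0.07,2.5,-0.04,0.08,0,56],[-0.02,0.07,2.5,-0.04,0.08,0,56]]}}

```text
time_s: 10.58
position: [0.6151, -0.1799, 0.0694]
tool_rot: [[1.0, -0.029, 0.003], [-0.029, -1.0, 0.001], [0.003, -0.001, -1.0]]
ft_force: [-0.5, -0.2, 0.1]
grip_width: 0.0562
```

Request:
{"name": "send_rows", "arguments": {"targets": [[0,0,0,0,0,0,20],[0,0,0,0,0,0,20],[0,0,0,0,0,0,20],[0,0,0,0,0,0,20]]}}

```text
time_s: 11.08
position: [0.6164, -0.181, 0.0733]
tool_rot: [[1.0, -0.029, 0.009], [-0.029, -1.0, -0.003], [0.009, 0.002, -1.0]]
ft_force: [0.8, 0.4, 0.6]
grip_width: 0.0195
```

Run:
```python
from g import *
s=status.observe(); print(s["position"],s["ft_force"],s["grip_width"],s["tool_rot"])
im,d,K,T,P=grab("wrist","w10")
```

```text
[ 0.61639188 -0.18102863  0.07325046] [0.80749819 0.36766759 0.59603337] 0.01952970019042319 [[ 0.99952815 -0.02932946  0.00912463]
 [-0.02930634 -0.99956694 -0.00265732]
 [ 0.00919861  0.00238866 -0.99995484]]
```

View pics/w10.png

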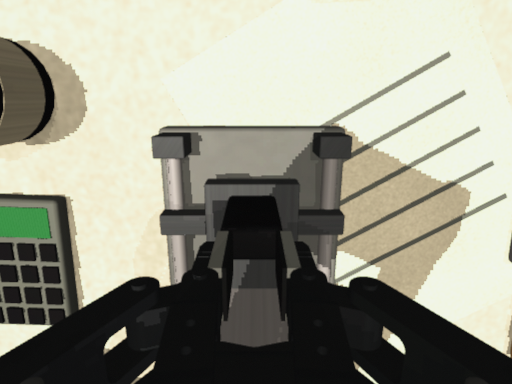

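Run:
```python
from g import *
s=status.observe(); print(s["position"],s["grip_width"])
im,d,K,T,P=grab("wrist")
c=im[160:384,130:390]; cv2.imwrite("pics/w11.png",cv2.resize(c,None,fx=3,fy=2.6,interpolation=cv2.INTER_CUBIC)[:,:,::-1])
L=(P-s["position"])@s["tool_rot"]
for u,v in [(252,205),(252,218),(252,235),(252,250),(252,300),(218,255),(290,255),(225,290),(282,290),(215,270),(295,270)]: print(u,v,np.round(L[v,u],4),np.round(P[v,u],4),im[v,u])
```

```text
[ 0.61631957 -0.18102036  0.07309232] 0.020220007426711404
252 205 [ 0.0112 -0.001   0.001 ] [ 0.6276 -0.1803  0.0722] [8 8 9]
252 218 [ 0.0118 -0.0009 -0.021 ] [ 0.628  -0.1805  0.0942] [9 8 9]
252 235 [ 0.0071 -0.0008 -0.0312] [ 0.6231 -0.1804  0.1043] [19 18 18]
252 250 [-0.0006 -0.0008 -0.0315] [ 0.6155 -0.1801  0.1046] [17 16 16]
252 300 [-0.0594 -0.0012  0.0142] [ 0.5571 -0.1781  0.0584] [74 71 66]
218 255 [ 0.0125 -0.0135 -0.0623] [ 0.6287 -0.1678  0.1354] [66 66 58]
290 255 [ 0.0125  0.0139 -0.0621] [ 0.6278 -0.1951  0.1354] [69 69 62]
225 290 [ 0.0027 -0.0104 -0.0705] [ 0.6187 -0.1706  0.1436] [24 23 22]
282 290 [ 0.0034  0.0103 -0.0715] [ 0.6187 -0.1912  0.1446] [20 20 19]
215 270 [ 0.0131 -0.0132 -0.0745] [ 0.6291 -0.168   0.1477] [78 76 69]
295 270 [ 0.0132  0.0143 -0.0746] [ 0.6284 -0.1955  0.1478] [26 26 24]
```

View pics/w11.png

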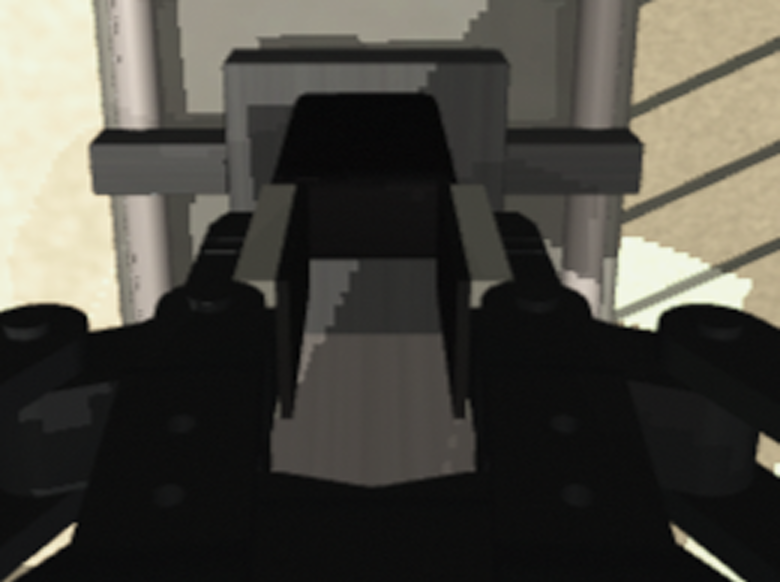

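Request:
{"name": "send_rows", "arguments": {"targets": [[0,0,0,0,0,0,10],[0,0,0,0,0,0,10],[0,0,0,0,0,0,10]]}}

```text
time_s: 11.55
position: [0.6163, -0.181, 0.0728]
tool_rot: [[1.0, -0.029, 0.008], [-0.029, -1.0, -0.002], [0.009, 0.002, -1.0]]
ft_force: [-0.3, 0.5, 0.1]
grip_width: 0.0104
```

Run:
```python
from g import *
s=status.observe(); print(s["position"],s["ft_force"],s["grip_width"])
im,d,K,T,P=grab("scene","s11")
c=im[90:260,120:300]; cv2.imwrite("pics/s11z.png",cv2.resize(c,None,fx=3.5,fy=3.5,interpolation=cv2.INTER_CUBIC)[:,:,::-1])
```

```text
[ 0.61626685 -0.18097679  0.072798  ] [-0.31015027  0.53286049  0.08605646] 0.010417095999074547
```

View pics/s11z.png

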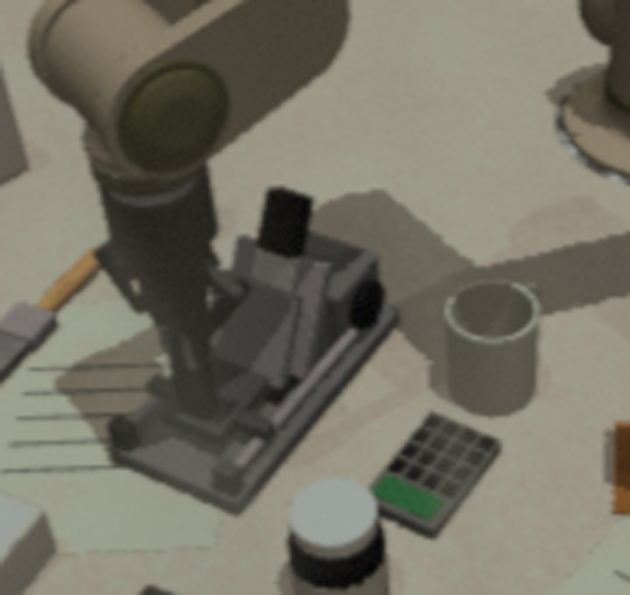

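Run:
```python
from g import *
s=status.observe(); print(s["position"],s["grip_width"])
im,d,K,T,P=grab("wrist")
c=im[160:384,130:390]; c=np.clip(c.astype(float)*1.8,0,255).astype(np.uint8); cv2.imwrite("pics/w12.png",cv2.resize(c,None,fx=3,fy=2.6,interpolation=cv2.INTER_CUBIC)[:,:,::-1])
L=(P-s["position"])@s["tool_rot"]
for v in range(190,300,6):
    print(v,[tuple(np.round(L[v,u]*1000).astype(int)) for u in range(205,305,9)])
```

```text
[ 0.6162669  -0.18100552  0.07280784] 0.009823912280019144
190 [(np.int64(14), np.int64(-31), np.int64(23)), (np.int64(14), np.int64(-25), np.int64(23)), (np.int64(14), np.int64(-19), np.int64(24)), (np.int64(14), np.int64(-14), np.int64(22)), (np.int64(14), np.int64(-8), np.int64(23)), (np.int64(14), np.int64(-2), np.int64(23)), (np.int64(14), np.int64(3), np.int64(23)), (np.int64(14), np.int64(9), np.int64(23)), (np.int64(14), np.int64(15), np.int64(23)), (np.int64(14), np.int64(20), np.int64(23)), (np.int64(14), np.int64(26), np.int64(23)), (np.int64(5), np.int64(36), np.int64(53))]
196 [(np.int64(10), np.int64(-31), np.int64(23)), (np.int64(10), np.int64(-25), np.int64(24)), (np.int64(10), np.int64(-19), np.int64(23)), (np.int64(11), np.int64(-13), np.int64(19)), (np.int64(11), np.int64(-8), np.int64(19)), (np.int64(11), np.int64(-2), np.int64(18)), (np.int64(11), np.int64(3), np.int64(18)), (np.int64(11), np.int64(9), np.int64(20)), (np.int64(10), np.int64(15), np.int64(23)), (np.int64(10), np.int64(20), np.int64(22)), (np.int64(10), np.int64(26), np.int64(23)), (np.int64(1), np
[... 8628 characters left out ...]
4(-88)), (np.int64(13), np.int64(13), np.int64(-88)), (np.int64(13), np.int64(15), np.int64(-88))]
298 [(np.int64(13), np.int64(-14), np.int64(-91)), (np.int64(13), np.int64(-12), np.int64(-91)), (np.int64(14), np.int64(-9), np.int64(-92)), (np.int64(6), np.int64(-7), np.int64(-81)), (np.int64(-8), np.int64(-5), np.int64(-60)), (np.int64(-59), np.int64(-3), np.int64(16)), (np.int64(-59), np.int64(3), np.int64(16)), (np.int64(0), np.int64(5), np.int64(-71)), (np.int64(13), np.int64(7), np.int64(-90)), (np.int64(14), np.int64(10), np.int64(-91)), (np.int64(13), np.int64(12), np.int64(-90)), (np.int64(14), np.int64(15), np.int64(-92))]<stdin>:7: RuntimeWarning: invalid value encountered in cast
```

View pics/w12.png

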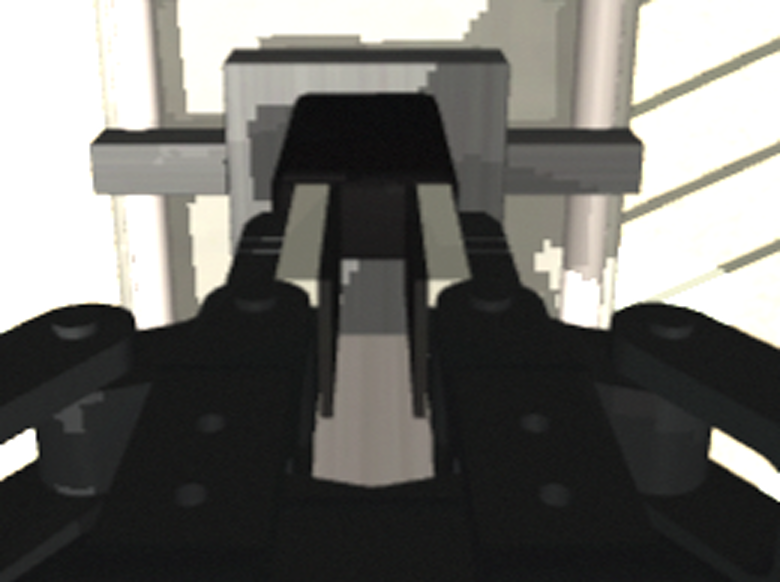

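Request:
{"name": "send_rows", "arguments": {"targets": [[0,0,0,0,0,0,45],[0,0,0,0,0,0,45],[0,0,0,0,0,0,45]]}}

```text
time_s: 12.02
position: [0.6163, -0.181, 0.0728]
tool_rot: [[1.0, -0.029, 0.008], [-0.029, -1.0, -0.002], [0.008, 0.002, -1.0]]
ft_force: [-0.5, -0.5, 0.7]
grip_width: 0.0453
```

Run:
```python
from g import *
s=status.observe(); print(s["position"],s["ft_force"],s["grip_width"])
im,d,K,T,P=grab("wrist")
c=im[160:384,130:390]; c=np.clip(c.astype(float)*1.8,0,255).astype(np.uint8); cv2.imwrite("pics/w13.png",cv2.resize(c,None,fx=3,fy=2.6,interpolation=cv2.INTER_CUBIC)[:,:,::-1])
L=(P-s["position"])@s["tool_rot"]
# finger front surfaces: x 8..16, |y|<.04
m=(L[...,0]>.006)&(L[...,0]<.018)&(abs(L[...,1])>.0165)&(abs(L[...,1])<.05)&(L[...,2]<.03)
Q=L[m]
for a in np.arange(-.09,.03,.008):
    q=Q[(Q[:,2]>a)&(Q[:,2]<a+.008)]
    if len(q): print(round(a,3),len(q),np.round(np.percentile(abs(q[:,1]),[2,98]),4))
im,d,K,T,P=grab("scene","s13")
c=im[90:260,120:300]; c=np.clip(c.astype(float)*1.6,0,255).astype(np.uint8); cv2.imwrite("pics/s13z.png",cv2.resize(c,None,fx=3.5,fy=3.5,interpolation=cv2.INTER_CUBIC)[:,:,::-1])
```

```text
[ 0.61625359 -0.18098161  0.0727891 ] [-0.49281702 -0.50699596  0.69282195] 0.04532957286511381
-0.09 3054 [0.023  0.0491]
-0.082 1025 [0.0237 0.0479]
-0.074 788 [0.0224 0.0318]
-0.066 724 [0.0224 0.0358]
-0.058 612 [0.0224 0.0358]
-0.05 492 [0.0224 0.0356]
-0.042 98 [0.0223 0.0338]
0.014 34 [0.0172 0.0306]
0.022 776 [0.0169 0.0311]
```

View pics/w13.png

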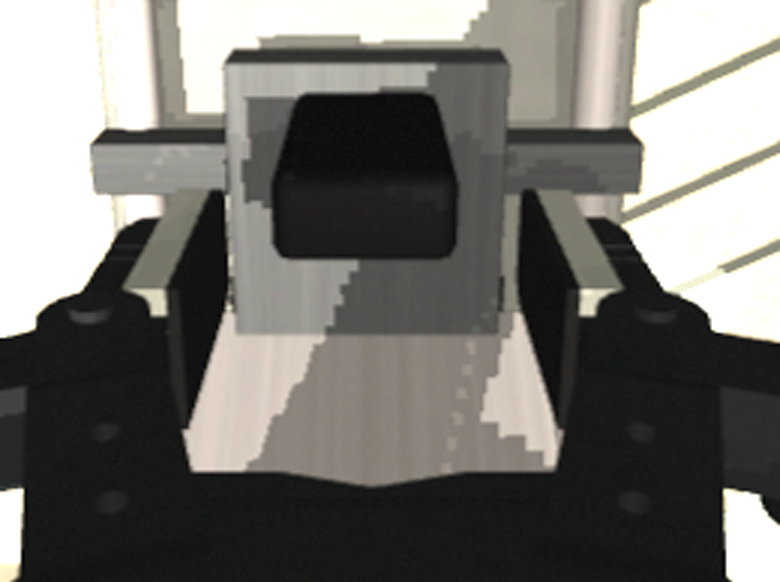

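View pics/s13z.png

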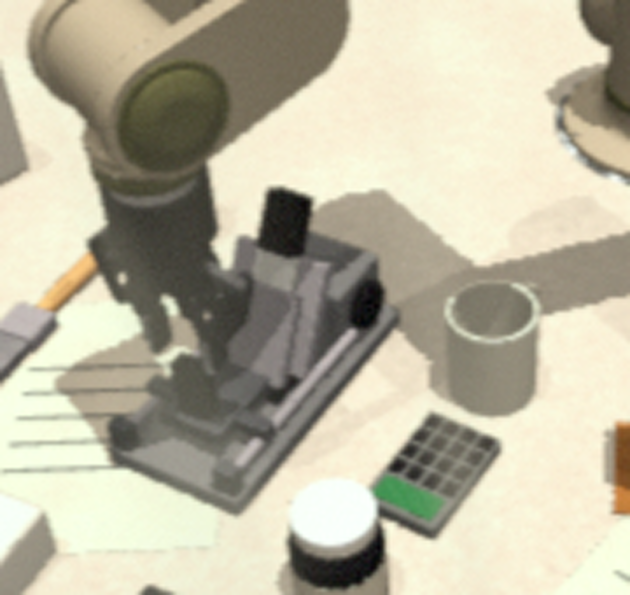

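The gripper closed to 10 mm without touching the lug. In the wrist picture the finger ends are at tool z ≈ -0.04, just above the lug top (black block at 365,215 in the crop). So the real finger ends sit about 36–40 mm behind the reported TCP, and this disagrees with the text. I'll go lower in small steps while watching the force.

Request:
{"name": "send_rows", "arguments": {"targets": [[0.04,-0.03,0.2,0,0,0,50],[0.04,-0.03,0.4,0,0,0,50],[0.04,-0.03,0.55,0,0,0,50],[0.04,-0.03,0.55,0,0,0,50]]}}

```text
time_s: 12.62
position: [0.6182, -0.1795, 0.0444]
tool_rot: [[1.0, -0.029, 0.007], [-0.029, -1.0, -0.002], [0.007, 0.001, -1.0]]
ft_force: [-0.1, 0.7, -0.4]
grip_width: 0.0497
```

```bash
cat > fe.py <<'E'
from g import *
def ends(tag):
    s=status.observe(); im,d,K,T,P=grab("wrist")
    c=im[160:384,130:390]; c=np.clip(c.astype(float)*1.8,0,255).astype(np.uint8); cv2.imwrite(f"pics/{tag}.png",cv2.resize(c,None,fx=3,fy=2.6,interpolation=cv2.INTER_CUBIC)[:,:,::-1])
    L=(P-s["position"])@s["tool_rot"]
    h=s["grip_width"]/2
    m=(L[...,0]>.008)&(L[...,0]<.016)&(abs(L[...,1])>h-.002)&(abs(L[...,1])<h+.014)&(L[...,2]<.03)
    Q=L[m]; hh,e=np.histogram(Q[:,2],bins=np.arange(-.07,.03,.004)); print([(round(a,3),int(b)) for a,b in zip(e,hh) if b>5])
    print(np.round(s["position"],4),np.round(s["ft_force"],1),round(s["grip_width"],4)); return s,P,L,im
E
python3 - <<'E'
from fe import *
ends("w14")
E
```

```text
[(np.float64(-0.07), 295), (np.float64(-0.066), 336), (np.float64(-0.062), 306), (np.float64(-0.058), 279), (np.float64(-0.054), 254), (np.float64(-0.05), 244), (np.float64(-0.046), 180), (np.float64(-0.042), 77), (np.float64(-0.01), 46), (np.float64(-0.006), 300), (np.float64(0.022), 436)]
[ 0.6182 -0.1795  0.0444] [-0.1  0.7 -0.4] 0.0497
```

View pics/w14.png

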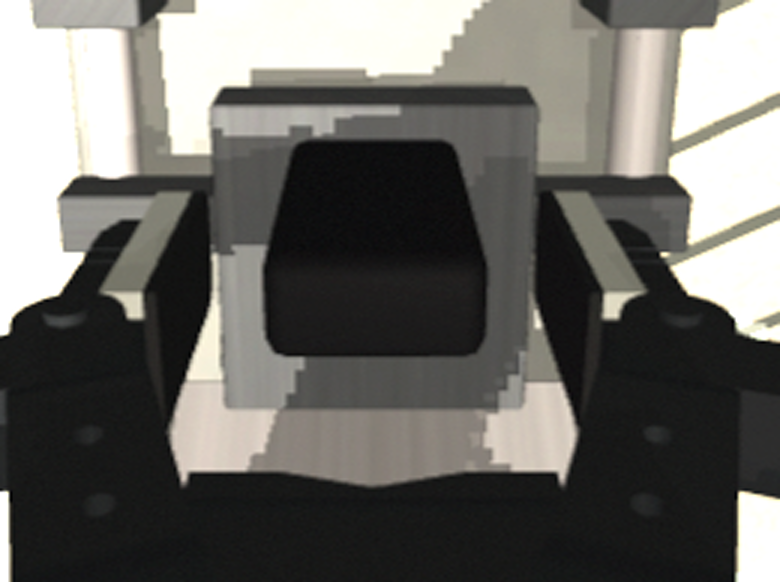

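TCP is at 44 mm with no contact force on the 50 mm carriage, which confirms the offset. 15 mm more.

Request:
{"name": "send_rows", "arguments": {"targets": [[0,0,0.15,0,0,0,50],[0,0,0.3,0,0,0,50],[0,0,0.3,0,0,0,50]]}}

```text
time_s: 13.05
position: [0.6183, -0.1795, 0.0295]
tool_rot: [[1.0, -0.029, 0.007], [-0.029, -1.0, -0.002], [0.007, 0.001, -1.0]]
ft_force: [0.2, 0.1, 0.1]
grip_width: 0.0498
```

Request:
{"name": "send_rows", "arguments": {"targets": [[0,0,0,0,0,0,22],[0,0,0,0,0,0,22],[0,0,0,0,0,0,22],[0,0,0,0,0,0,22]]}}

```text
time_s: 13.55
position: [0.6188, -0.1798, 0.0306]
tool_rot: [[1.0, -0.029, 0.009], [-0.029, -1.0, -0.003], [0.009, 0.002, -1.0]]
ft_force: [-0.6, -1.5, 2.0]
grip_width: 0.0291
```

Run:
```python
from fe import *
s,P,L,im=ends("w15")
W=P[(abs(P[...,0]-.617)<.03)&(abs(P[...,1]+.18)<.014)&(P[...,2]>.103)&(P[...,2]<.11)]; print(np.round(np.percentile(W,[2,50,98],axis=0),4))
```

```text
[(np.float64(-0.07), 253), (np.float64(-0.066), 336), (np.float64(-0.062), 337), (np.float64(-0.058), 304), (np.float64(-0.054), 287), (np.float64(-0.05), 264), (np.float64(-0.046), 237), (np.float64(-0.042), 154), (np.float64(-0.038), 28), (np.float64(-0.034), 22), (np.float64(-0.03), 17), (np.float64(-0.026), 18), (np.float64(-0.022), 922), (np.float64(-0.018), 128), (np.float64(-0.014), 79), (np.float64(-0.01), 92), (np.float64(-0.006), 36), (np.float64(0.006), 30), (np.float64(0.01), 426)]
[ 0.6188 -0.1798  0.0306] [-0.6 -1.5  2. ] 0.0291
[[ 0.611  -0.1933  0.1033]
 [ 0.6199 -0.18    0.1046]
 [ 0.6273 -0.1667  0.1059]]
```

View pics/w15.png

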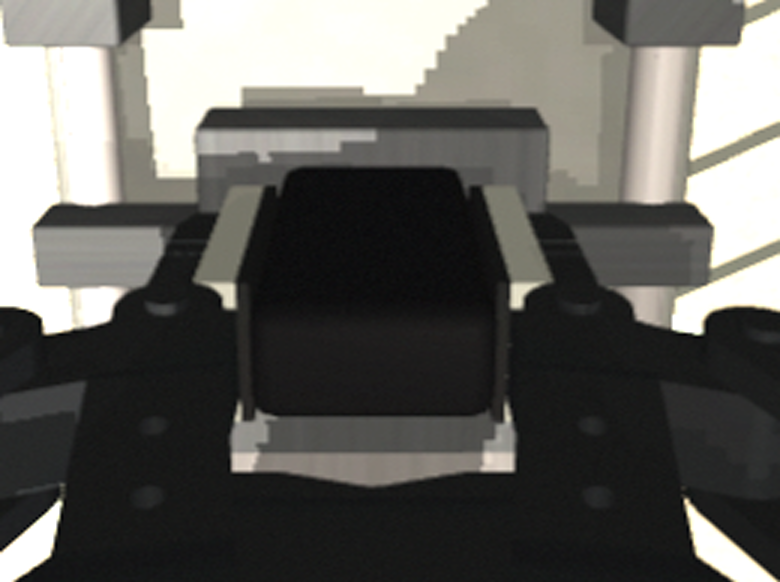

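Lug gripped at 29 mm. Pulling in 10 mm first, then small steps on force.

Request:
{"name": "send_rows", "arguments": {"targets": [[-0.06,0,0,0,0,0,22],[-0.13,0,0,0,0,0,22],[-0.2,0,0,0,0,0,22],[-0.2,0,0,0,0,0,22]], "grip_force": 80}}

```text
time_s: 14.1
position: [0.6091, -0.1795, 0.0307]
tool_rot: [[1.0, -0.029, 0.01], [-0.029, -1.0, -0.003], [0.01, 0.003, -1.0]]
ft_force: [2.8, -0.5, 3.4]
grip_width: 0.0292
```

Request:
{"name": "send_rows", "arguments": {"targets": [[-0.02,0,0,0,0,0,22],[-0.02,0,0,0,0,0,22]]}}

```text
time_s: 14.35
position: [0.6083, -0.1795, 0.0307]
tool_rot: [[1.0, -0.029, 0.01], [-0.029, -1.0, -0.003], [0.01, 0.003, -1.0]]
ft_force: [4.3, -2.1, 4.3]
grip_width: 0.0291
```

Request:
{"name": "send_rows", "arguments": {"targets": [[-0.02,0,0,0,0,0,22],[-0.02,0,0,0,0,0,22]]}}

```text
time_s: 14.6
position: [0.6073, -0.1795, 0.0307]
tool_rot: [[1.0, -0.029, 0.01], [-0.029, -1.0, -0.003], [0.01, 0.003, -1.0]]
ft_force: [4.6, -1.0, 4.0]
grip_width: 0.0288
```

Request:
{"name": "send_rows", "arguments": {"targets": [[-0.02,0,0,0,0,0,22],[-0.02,0,0,0,0,0,22]]}}

```text
time_s: 14.85
position: [0.6062, -0.1795, 0.0307]
tool_rot: [[1.0, -0.029, 0.01], [-0.029, -1.0, -0.003], [0.01, 0.003, -1.0]]
ft_force: [5.3, -1.4, 5.4]
grip_width: 0.0293
```

Request:
{"name": "send_rows", "arguments": {"targets": [[-0.02,0,0,0,0,0,22],[-0.02,0,0,0,0,0,22]]}}

```text
time_s: 15.1
position: [0.606, -0.1795, 0.0307]
tool_rot: [[1.0, -0.029, 0.012], [-0.029, -1.0, -0.003], [0.012, 0.003, -1.0]]
ft_force: [8.8, -2.0, 3.5]
grip_width: 0.0289
```

Movement stalled at 12.8 mm and the force is rising, so the jaw has met the blade. Pressing a little more.

Request:
{"name": "send_rows", "arguments": {"targets": [[-0.02,0,0,0,0,0,22],[-0.02,0,0,0,0,0,22]]}}

```text
time_s: 15.35
position: [0.6061, -0.1795, 0.0307]
tool_rot: [[0.999, -0.029, 0.014], [-0.029, -1.0, -0.004], [0.014, 0.003, -1.0]]
ft_force: [15.0, -1.2, -0.8]
grip_width: 0.0291
```

Request:
{"name": "send_rows", "arguments": {"targets": [[-0.02,0,0,0,0,0,22],[-0.02,0,0,0,0,0,22]]}}

```text
time_s: 15.6
position: [0.6063, -0.1795, 0.0307]
tool_rot: [[0.999, -0.029, 0.017], [-0.029, -1.0, -0.004], [0.017, 0.003, -1.0]]
ft_force: [21.0, -1.5, -1.7]
grip_width: 0.0289
```

Run:
```python
from fe import *
s,P,L,im=ends("w16")
```

```text
[(np.float64(-0.07), 272), (np.float64(-0.066), 326), (np.float64(-0.062), 352), (np.float64(-0.058), 314), (np.float64(-0.054), 292), (np.float64(-0.05), 268), (np.float64(-0.046), 226), (np.float64(-0.042), 159), (np.float64(-0.038), 34), (np.float64(-0.034), 19), (np.float64(-0.03), 19), (np.float64(-0.026), 14), (np.float64(-0.022), 876), (np.float64(-0.018), 217), (np.float64(-0.014), 133), (np.float64(-0.01), 129), (np.float64(-0.006), 51), (np.float64(0.006), 12), (np.float64(0.01), 468)]
[ 0.6063 -0.1795  0.0307] [21.  -1.5 -1.7] 0.0289
```

Request:
{"name": "send_rows", "arguments": {"targets": [[-0.01,0,0,0,0,0,22],[-0.01,0,0,0,0,0,22],[-0.01,0,0,0,0,0,22]]}}

```text
time_s: 16.02
position: [0.6063, -0.1795, 0.0307]
tool_rot: [[0.999, -0.029, 0.018], [-0.029, -1.0, -0.004], [0.018, 0.004, -1.0]]
ft_force: [23.1, -2.2, -4.2]
grip_width: 0.0292
```

Request:
{"name": "send_rows", "arguments": {"targets": [[0,0,0,0,0,0,50],[0,0,0,0,0,0,50],[0,0,0,0,0,0,50]]}}

```text
time_s: 16.4
position: [0.6015, -0.1789, 0.0298]
tool_rot: [[1.0, -0.029, 0.007], [-0.029, -1.0, -0.002], [0.007, 0.002, -1.0]]
ft_force: [0.2, -0.5, -0.8]
grip_width: 0.0499
```

Run:
```python
from fe import *
s,P,L,im=ends("w17")
W=P[(abs(P[...,0]-.607)<.03)&(abs(P[...,1]+.18)<.014)&(P[...,2]>.103)&(P[...,2]<.11)]; print(np.round(np.percentile(W,[2,50,98],axis=0),4))
```

```text
[(np.float64(-0.07), 287), (np.float64(-0.066), 339), (np.float64(-0.062), 300), (np.float64(-0.058), 278), (np.float64(-0.054), 264), (np.float64(-0.05), 246), (np.float64(-0.046), 176), (np.float64(-0.042), 74), (np.float64(-0.022), 405), (np.float64(0.006), 104), (np.float64(0.01), 142)]
[ 0.6015 -0.1789  0.0298] [ 0.2 -0.5 -0.8] 0.0499
[[ 0.5982 -0.1929  0.1033]
 [ 0.607  -0.1798  0.1047]
 [ 0.6143 -0.1667  0.1058]]
```

Request:
{"name": "send_rows", "arguments": {"targets": [[0,0,-0.5,0,0,0,56],[0,0,-1.3,0,0,0,56],[0,0,-2.3,0,0,0,56],[0,0,-3.2,0,0,0,56],[0,0,-3.2,0,0,0,56]]}}

```text
time_s: 17.08
position: [0.6018, -0.1793, 0.194]
tool_rot: [[0.999, -0.029, 0.015], [-0.029, -1.0, -0.006], [0.015, 0.005, -1.0]]
ft_force: [-0.1, 0.1, -0.3]
grip_width: 0.0562
```

Run:
```python
from fe import *
p,R=tcp_for(.003,.10); print(p); rel(p,R)
im,d,K,T,P=grab("wrist","w18")
Lp=(P-O)@plateR()
Q=Lp[(abs(Lp[...,1])<.03)&(Lp[...,2]>.049)&(Lp[...,2]<.055)&(abs(Lp[...,0])<.03)]; print(len(Q),np.round(np.percentile(Q,[2,50,98],axis=0),4) if len(Q) else '')
J=Lp[(abs(Lp[...,1])<.038)&(Lp[...,2]>-.07)&(Lp[...,2]<-.018)&(Lp[...,0]>.012)&(Lp[...,0]<.026)]; print("jaw back",np.round(np.percentile(J[:,0],[5,50,95]),4),len(J))
```

```text
[ 0.43502283 -0.17398834  0.21693696]
shift [-3.33  -0.006 -0.508] turn [0.034 3.645 0.019] | norm mm 168 deg 29.2
0 
jaw back [0.0164 0.0179 0.0189] 4145
```

View pics/w18.png

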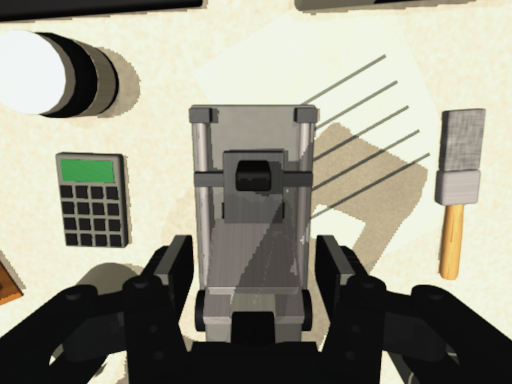

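The jaw face is now 5.9 mm from the fixed face, so the jaw is nipped on the 6 mm blade. Back to the blade.

Request:
{"name": "send_rows", "arguments": {"targets": [[-0.6,0,-0.2,0,0.6,0,56],[-1.3,0,-0.4,0,1.4,0,56],[-2.1,0,-0.5,0,2.3,0,56],[-2.8,0,-0.5,0,3.1,0,56],[-3.33,0,-0.5,0.03,3.65,0.02,56]]}}

```text
time_s: 17.75
position: [0.4321, -0.1727, 0.2123]
tool_rot: [[0.868, -0.032, 0.496], [-0.03, -0.999, -0.012], [0.496, -0.004, -0.868]]
ft_force: [-0.0, -1.0, 0.1]
grip_width: 0.0561
```

Run:
```python
from fe import *
p,R=tcp_for(.003,.03); rel(p,R)
p,R=tcp_for(.003,-.029); rel(p,R)
s,P,L,im=ends("w19")
Lp=(P-O)@plateR()
Q=Lp[(abs(Lp[...,1])<.03)&(Lp[...,2]>.049)&(Lp[...,2]<.055)&(abs(Lp[...,0])<.03)]; print(len(Q),np.round(np.percentile(Q,[2,50,98],axis=0),4) if len(Q) else '')
```

```text
shift [0.105 0.028 1.348] turn [-0.02   0.035 -0.023] | norm mm 68 deg 0.4
shift [0.11  0.031 2.528] turn [-0.02   0.035 -0.023] | norm mm 127 deg 0.4
[(np.float64(-0.07), 307), (np.float64(-0.066), 305), (np.float64(-0.062), 275), (np.float64(-0.058), 260), (np.float64(-0.054), 240), (np.float64(-0.05), 207), (np.float64(-0.046), 157), (np.float64(-0.042), 65)]
[ 0.4321 -0.1727  0.2123] [-0.  -1.   0.1] 0.0561
1526 [[-0.0085 -0.0164  0.0494]
 [ 0.0038  0.0003  0.0518]
 [ 0.0147  0.0172  0.0532]]
```

View pics/w19.png

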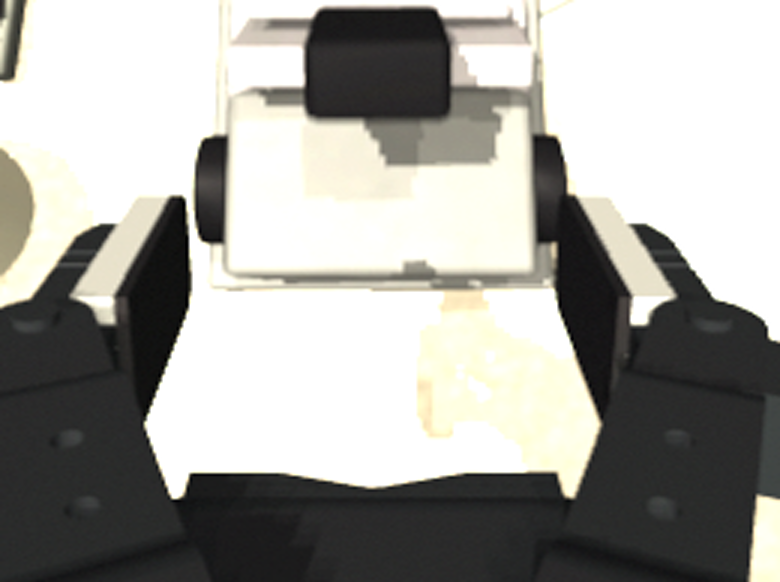

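Request:
{"name": "send_rows", "arguments": {"targets": [[0.1,0.02,0.6,-0.02,0.03,-0.02,56],[0.11,0.03,1.3,-0.02,0.03,-0.02,56],[0.11,0.03,1.9,-0.02,0.03,-0.02,56],[0.11,0.03,2.5,-0.02,0.03,-0.02,56],[0.11,0.03,2.5,-0.02,0.03,-0.02,56]]}}

```text
time_s: 18.42
position: [0.4999, -0.1759, 0.1052]
tool_rot: [[0.869, -0.029, 0.495], [-0.027, -1.0, -0.012], [0.495, -0.003, -0.869]]
ft_force: [0.1, -0.1, 0.5]
grip_width: 0.0558
```

Run:
```python
from fe import *
s,P,L,im=ends("w20")
p,R=tcp_for(.003,-.029); rel(p,R)
Lp=(P-O)@plateR()
Q=Lp[(abs(Lp[...,1])<.019)&(Lp[...,2]>.049)&(Lp[...,2]<.055)&(abs(Lp[...,0])<.03)]; print(len(Q),np.round(np.percentile(Q,[2,50,98],axis=0),4) if len(Q) else '')
```

```text
[(np.float64(-0.07), 313), (np.float64(-0.066), 315), (np.float64(-0.062), 279), (np.float64(-0.058), 250), (np.float64(-0.054), 225), (np.float64(-0.05), 216), (np.float64(-0.046), 162), (np.float64(-0.042), 62), (np.float64(-0.006), 18), (np.float64(-0.002), 561), (np.float64(0.002), 99), (np.float64(0.006), 103), (np.float64(0.01), 87), (np.float64(0.014), 89), (np.float64(0.018), 76), (np.float64(0.022), 79)]
[ 0.4999 -0.1759  0.1052] [ 0.1 -0.1  0.5] 0.0558
shift [-0.024 -0.007  0.02 ] turn [-0.012  0.03   0.003] | norm mm 2 deg 0.3
5466 [[-0.0073 -0.0167  0.0495]
 [ 0.0049  0.0001  0.0518]
 [ 0.0148  0.0168  0.0531]]
```

View pics/w20.png

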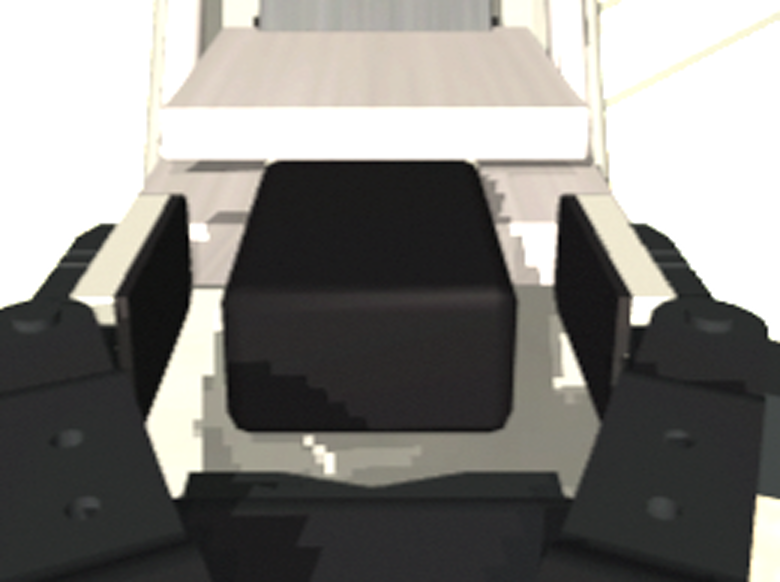

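The handle (370,300 in the crop) is centred between the fingers. Gripping.

Request:
{"name": "send_rows", "arguments": {"targets": [[-0.02,0,0,-0.01,0.03,0,56],[-0.02,0,0,-0.01,0.03,0,30],[-0.02,0,0,-0.01,0.03,0,28],[-0.02,0,0,-0.01,0.03,0,28],[-0.02,0,0,-0.01,0.03,0,28]], "grip_force": 60}}

```text
time_s: 19.1
position: [0.4996, -0.177, 0.1082]
tool_rot: [[0.864, -0.031, 0.503], [-0.025, -1.0, -0.018], [0.503, 0.003, -0.864]]
ft_force: [-4.8, 0.6, 4.7]
grip_width: 0.0354
```

Run:
```python
from fe import *
s,P,L,im=ends("w21")
print(s["ft_force"]@plateR())
p,R=tcp_for(.003,-.029); rel(p,R)
```

```text
[(np.float64(-0.07), 274), (np.float64(-0.066), 305), (np.float64(-0.062), 313), (np.float64(-0.058), 273), (np.float64(-0.054), 259), (np.float64(-0.05), 249), (np.float64(-0.046), 220), (np.float64(-0.042), 147), (np.float64(-0.038), 51), (np.float64(-0.034), 18), (np.float64(-0.03), 19), (np.float64(-0.026), 16), (np.float64(-0.022), 9), (np.float64(-0.002), 208), (np.float64(0.002), 365), (np.float64(0.006), 111), (np.float64(0.01), 111), (np.float64(0.014), 96), (np.float64(0.018), 94), (np.float64(0.022), 83)]
[ 0.4996 -0.177   0.1082] [-4.8  0.6  4.7] 0.0354
[-1.85048388  0.42410147  6.44563754]
shift [-0.033 -0.022  0.051] turn [ 0.019 -0.026  0.011] | norm mm 3 deg 0.3
```

Request:
{"name": "send_rows", "arguments": {"targets": [[0,0,-0.14,0,0,0,28],[0,0,-0.3,0,0,0,28],[0,0,-0.46,0,0,0,28],[0,0,-0.62,0,0,0,28]]}}

```text
time_s: 19.65
position: [0.4842, -0.1766, 0.1348]
tool_rot: [[0.864, -0.031, 0.503], [-0.025, -1.0, -0.018], [0.503, 0.003, -0.864]]
ft_force: [6.9, 0.2, -5.4]
grip_width: 0.0354
```

Run:
```python
from fe import *
s,P,L,im=ends("w22")
print(s["ft_force"]@plateR(), s["wrist_torque"])
print("tcp plate",(s["position"]-O)@plateR())
Lp=(P-O)@plateR()
Q=Lp[(abs(Lp[...,1])<.016)&(abs(Lp[...,0])<.03)&(Lp[...,2]>.05)&(Lp[...,2]<.1)]; h,e=np.histogram(Q[:,2],bins=np.arange(.05,.1,.002)); print([(round(a,3),int(b)) for a,b in zip(e,h) if b>200])
J=Lp[(abs(Lp[...,1])<.038)&(Lp[...,2]>-.07)&(Lp[...,2]<-.018)&(Lp[...,0]>.012)&(Lp[...,0]<.026)]; print("jaw back",np.round(np.percentile(J[:,0],[5,50,95]),4),len(J))
```

```text
[(np.float64(-0.07), 262), (np.float64(-0.066), 322), (np.float64(-0.062), 317), (np.float64(-0.058), 279), (np.float64(-0.054), 258), (np.float64(-0.05), 246), (np.float64(-0.046), 216), (np.float64(-0.042), 133), (np.float64(-0.038), 61), (np.float64(-0.034), 22), (np.float64(-0.03), 16), (np.float64(-0.026), 20), (np.float64(-0.022), 8)]
[ 0.4842 -0.1766  0.1348] [ 6.9  0.2 -5.4] 0.0354
[ 3.22613246  0.36506347 -8.10373979] [ 0.00439635 -0.22486764 -0.02361765]
tcp plate [ 0.00503867 -0.00142805  0.01426928]
[(np.float64(0.074), 220), (np.float64(0.076), 203), (np.float64(0.078), 260), (np.float64(0.08), 951), (np.float64(0.082), 3818)]
jaw back [0.0132 0.0178 0.0181] 2540
```

Blade is up 31 mm with an 8 N drag down the slope, and the jaw has not moved (back face still at 17.8 mm). Continuing slowly.

Request:
{"name": "send_rows", "arguments": {"targets": [[0,0,-0.12,0,0,0,28],[0,0,-0.24,0,0,0,28],[0,0,-0.36,0,0,0,28],[0,0,-0.48,0,0,0,28],[0,0,-0.6,0,0,0,28]]}}

```text
time_s: 20.32
position: [0.4692, -0.176, 0.1604]
tool_rot: [[0.864, -0.031, 0.502], [-0.025, -1.0, -0.017], [0.503, 0.002, -0.864]]
ft_force: [3.5, -0.4, -2.9]
grip_width: 0.0353
```

Request:
{"name": "send_rows", "arguments": {"targets": [[0,0,-0.2,0,0,0,28],[0,0,-0.5,0,0,0,28],[0,0,-0.9,0,0,0,28],[0,0,-1.4,0,0,0,28],[0,0,-1.9,0,0,0,28]]}}

```text
time_s: 20.95
position: [0.4205, -0.174, 0.243]
tool_rot: [[0.865, -0.03, 0.501], [-0.025, -1.0, -0.017], [0.502, 0.002, -0.865]]
ft_force: [0.1, 0.5, -1.0]
grip_width: 0.0357
```

Run:
```python
from fe import *
s,P,L,im=ends("w23"); cv2.imwrite("pics/w23f.png",im[:,:,::-1])
Lp=(P-O)@plateR()
J=Lp[(abs(Lp[...,1])<.038)&(Lp[...,2]>-.07)&(Lp[...,2]<-.018)&(Lp[...,0]>.012)&(Lp[...,0]<.026)]; print("jaw back",np.round(np.percentile(J[:,0],[5,50,95]),4),len(J))
# handle/blade in tool frame
m=(abs(L[...,1])<.015)&(abs(L[...,0])<.03)&(L[...,2]<.08)&(L[...,2]>-.07)
Q=L[m]
for a in np.arange(-.07,.08,.01):
    q=Q[(Q[:,2]>a)&(Q[:,2]<a+.01)]
    if len(q)>3: print(round(a,3),len(q),np.round(np.percentile(q[:,0],[2,50,98]),4),np.round(np.median(q[:,2]),4))
rel([.46,-.02,.30],Rdown(21.3))
rel([.47,.181,.27],Rdown(21.3))
```

```text
[(np.float64(-0.07), 271), (np.float64(-0.066), 314), (np.float64(-0.062), 312), (np.float64(-0.058), 272), (np.float64(-0.054), 263), (np.float64(-0.05), 245), (np.float64(-0.046), 212), (np.float64(-0.042), 147), (np.float64(-0.038), 51), (np.float64(-0.034), 17), (np.float64(-0.03), 21), (np.float64(-0.026), 12), (np.float64(-0.022), 8)]
[ 0.4205 -0.174   0.243 ] [ 0.1  0.5 -1. ] 0.0357
jaw back [0.0125 0.0179 0.0181] 871
-0.07 5146 [-0.0123  0.0015  0.0103] -0.0682
-0.06 855 [0.0093 0.01   0.0105] -0.0551
-0.05 668 [0.0094 0.0099 0.0105] -0.0452
-0.04 560 [0.0094 0.0099 0.0104] -0.0353
-0.03 463 [0.0094 0.0098 0.0103] -0.0252
-0.02 34 [0.0094 0.0096 0.0098] -0.0196
0.0 185 [0.0002 0.0008 0.0012] 0.007
0.01 262 [0.0003 0.0007 0.0012] 0.0147
0.02 247 [0.0002 0.0007 0.0011] 0.0245
0.03 209 [0.0003 0.0007 0.001 ] 0.0348
0.04 179 [0.0002 0.0006 0.001 ] 0.0449
0.05 164 [0.0002 0.0006 0.0009] 0.0549
0.06 111 [0.0002 0.0006 0.0009] 0.0634
0.07 39 [-0.0009 -0.0005 -0.0002] 0.0726
shift [ 1.158 -3.108 -0.605] turn [ 0.802 -3.724 -2.802] | norm mm 169 deg 37.8
shift [ 0.935 -7.136 -0.069] turn [ 0.802 -3.724 -2.802] | norm mm 360 deg 37.8
```

View pics/w23f.png

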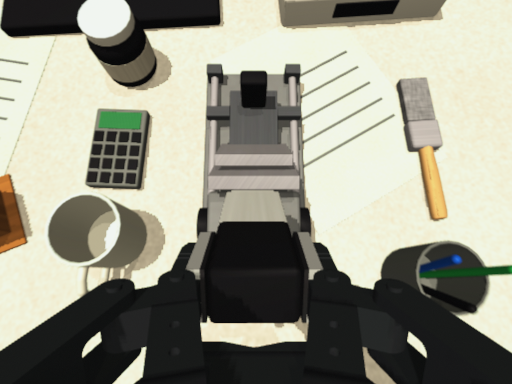

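```bash
cat >> g.py <<'E'
OFF2=np.array([-.0022,0.,-.0175])
def tcp_stand(xy,h,yaw):
    R=Rdown(yaw); return np.array([xy[0],xy[1],h])-R@OFF2, R
E
python3 - <<'E'
from g import *
p,R=tcp_stand((.4704,.181),.255,21.3); print(p); rel(p,R)
E
```

```text
[0.47244972 0.18179915 0.2375    ]
shift [ 0.649 -7.157  0.517] turn [ 0.802 -3.724 -2.802] | norm mm 360 deg 37.8
```

Request:
{"name": "send_rows", "arguments": {"targets": [[0.05,-1.0,0,0.1,-0.4,-0.3,28],[0.2,-2.2,0.1,0.25,-1.1,-0.8,28],[0.3,-3.4,0.2,0.4,-1.8,-1.3,28],[0.45,-4.6,0.3,0.55,-2.5,-1.9,28],[0.55,-5.7,0.4,0.7,-3.1,-2.4,28]]}}

```text
time_s: 21.62
position: [0.4641, 0.1117, 0.2381]
tool_rot: [[0.946, 0.314, 0.084], [0.313, -0.949, 0.016], [0.084, 0.011, -0.996]]
ft_force: [0.0, -2.4, -1.5]
grip_width: 0.0354
```

Run:
```python
from g import *
p,R=tcp_stand((.4704,.181),.255,21.3); print(p); rel(p,R)
```

```text
[0.47244972 0.18179915 0.2375    ]
shift [ 0.596 -1.279  0.047] turn [ 0.098 -0.603 -0.374] | norm mm 71 deg 5.7
```

Request:
{"name": "send_rows", "arguments": {"targets": [[0.3,-0.64,0.02,0.05,-0.3,-0.2,28],[0.55,-1.2,0.04,0.09,-0.55,-0.35,28],[0.6,-1.28,0.05,0.1,-0.6,-0.37,28],[0.6,-1.28,0.05,0.1,-0.6,-0.37,28]]}}

```text
time_s: 22.12
position: [0.4727, 0.1793, 0.2371]
tool_rot: [[0.933, 0.36, 0.002], [0.36, -0.933, 0.002], [0.002, -0.001, -1.0]]
ft_force: [-0.1, -0.3, -0.8]
grip_width: 0.0351
```

Run:
```python
from fe import *
s,P,L,im=ends("w24"); cv2.imwrite("pics/w24f.png",im[:,:,::-1])
p,R=tcp_stand((.4704,.181),.255,21.3); rel(p,R)
# stand top incl. slot (shade): bounding of top face
Q=P[((P>(.4,.1,.095))&(P<(.54,.26,.105))).all(-1)]; r=cv2.minAreaRect(Q[:,:2].astype(np.float32)*1000); print("stand top",len(Q),r)
Ls=(P-np.array([.4704,.1806,.1]))@Rdown(21.2)
m=(abs(Ls[...,0])<.05)&(abs(Ls[...,1])<.06)&(abs(Ls[...,2])<.004); print("local",np.round(np.percentile(Ls[m],[1,99],axis=0),4))
# slot
m2=(abs(Ls[...,0])<.03)&(abs(Ls[...,1])<.036)&(Ls[...,2]>.006)&(Ls[...,2]<.1); print("slot pts",m2.sum(),np.round(np.percentile(Ls[m2],[2,98],axis=0),4) if m2.sum() else '')
im,d,K,T,P=grab("scene","s24")
c=im[90:260,220:400]; c=np.clip(c.astype(float)*1.5,0,255).astype(np.uint8); cv2.imwrite("pics/s24z.png",cv2.resize(c,None,fx=3.5,fy=3.5,interpolation=cv2.INTER_CUBIC)[:,:,::-1])
```

```text
[(np.float64(-0.07), 288), (np.float64(-0.066), 334), (np.float64(-0.062), 341), (np.float64(-0.058), 294), (np.float64(-0.054), 280), (np.float64(-0.05), 250), (np.float64(-0.046), 225), (np.float64(-0.042), 142), (np.float64(-0.038), 47), (np.float64(-0.034), 24), (np.float64(-0.03), 19), (np.float64(-0.026), 21), (np.float64(-0.022), 8)]
[0.4727 0.1793 0.2371] [-0.1 -0.3 -0.8] 0.0351
shift [ 0.017 -0.056 -0.003] turn [-0.006 -0.019 -0.033] | norm mm 3 deg 0.3
stand top 3234 ((470.3536682128906, 180.43096923828125), (60.300262451171875, 72.07066345214844), 21.269498825073242)
local [[-0.0273 -0.0352 -0.0014]
 [ 0.0299  0.0356  0.0026]]
slot pts 1081 [[-0.0064 -0.0329  0.0086]
 [ 0.03    0.0327  0.0932]]
```

View pics/w24f.png

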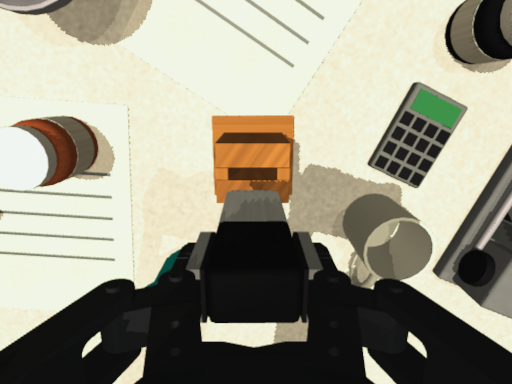

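View pics/s24z.png

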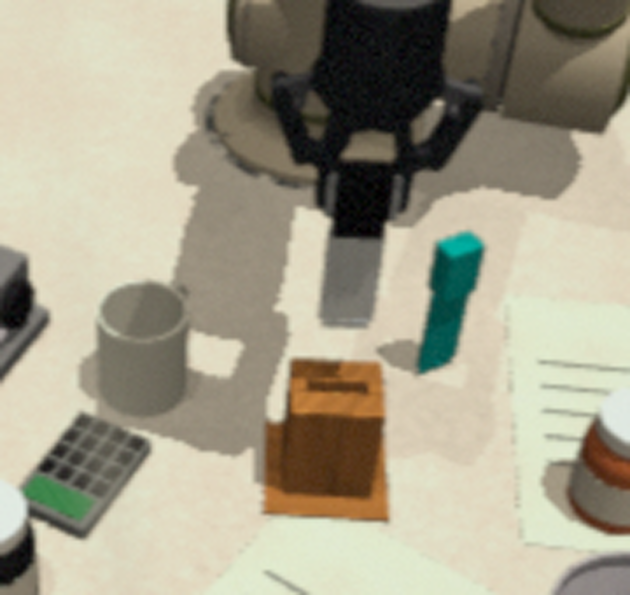

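Run:
```python
from g import *
p,R=tcp_stand((.4704,.1805),.205,21.2); rel(p,R)
```

```text
shift [ 0.011 -0.048  1.001] turn [-0.006 -0.022 -0.024] | norm mm 50 deg 0.3
```

Request:
{"name": "send_rows", "arguments": {"targets": [[0.01,-0.05,0.3,0,-0.02,-0.02,28],[0.01,-0.05,0.7,0,-0.02,-0.02,28],[0.01,-0.05,1.0,0,-0.02,-0.02,28],[0.01,-0.05,1.0,0,-0.02,-0.02,28]]}}

```text
time_s: 22.72
position: [0.4717, 0.1818, 0.1861]
tool_rot: [[0.932, 0.362, -0.003], [0.362, -0.932, 0.001], [-0.003, -0.002, -1.0]]
ft_force: [-0.1, -0.5, 0.1]
grip_width: 0.0355
```

Run:
```python
from fe import *
s,P,L,im=ends("w25"); cv2.imwrite("pics/w25f.png",im[:,:,::-1])
m=(abs(L[...,1])<.015)&(abs(L[...,0])<.02)&(L[...,2]<.08)&(L[...,2]>-.01); print("blade front x",np.round(np.percentile(L[m][:,0],[5,50,95]),4))
m=(L[...,2]<.055)&(L[...,2]>.02)&(abs(L[...,0])<.004)&(abs(L[...,1])<.03); print("blade y",np.round(np.percentile(L[m][:,1],[1,99]),4))
Q=P[((P>(.4,.1,.095))&(P<(.54,.26,.105))).all(-1)]; r=cv2.minAreaRect(Q[:,:2].astype(np.float32)*1000); print("stand top",len(Q),r)
p,R=tcp_stand((.4704,.1805),.205,21.2); rel(p,R)
p,R=tcp_stand((.4704,.1805),.102,21.2); rel(p,R)
```

```text
[(np.float64(-0.07), 284), (np.float64(-0.066), 336), (np.float64(-0.062), 321), (np.float64(-0.058), 288), (np.float64(-0.054), 263), (np.float64(-0.05), 257), (np.float64(-0.046), 224), (np.float64(-0.042), 136), (np.float64(-0.038), 45), (np.float64(-0.034), 19), (np.float64(-0.03), 19), (np.float64(-0.026), 16), (np.float64(-0.022), 6)]
[0.4717 0.1818 0.1861] [-0.1 -0.5  0.1] 0.0355
blade front x [0.0005 0.0009 0.0012]
blade y [-0.0201  0.0186]
stand top 3749 ((470.5008544921875, 180.49795532226562), (60.085693359375, 72.07946014404297), 21.22870445251465)
shift [-0.001  0.013 -0.008] turn [-0.01   0.007  0.001] | norm mm 1 deg 0.1
shift [1.000e-03 1.600e-02 2.052e+00] turn [-0.01   0.007  0.001] | norm mm 103 deg 0.1
```

View pics/w25f.png

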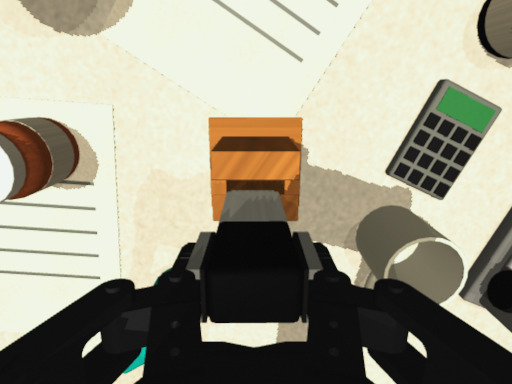

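Aligned within 1 mm: the blade tip is over the slot at (253,195). Lowering.

Request:
{"name": "send_rows", "arguments": {"targets": [[0,0.01,0.2,0,0,0,28],[0,0.01,0.45,0,0,0,28],[0,0.01,0.7,0,0,0,28],[0,0.01,0.95,0,0,0,28],[0,0.01,1.2,0,0,0,28]]}}

```text
time_s: 23.4
position: [0.4727, 0.1819, 0.1266]
tool_rot: [[0.932, 0.362, -0.0], [0.362, -0.932, 0.001], [-0.0, -0.001, -1.0]]
ft_force: [-0.6, 0.1, -1.5]
grip_width: 0.0349
```

Request:
{"name": "send_rows", "arguments": {"targets": [[0,0,0.25,0,0,0,28],[0,0,0.5,0,0,0,28],[0,0,0.75,0,0,0,28],[0,0,0.82,0,0,0,28],[0,0,0.82,0,0,0,28]]}}

```text
time_s: 24.02
position: [0.4727, 0.1819, 0.0865]
tool_rot: [[0.932, 0.362, -0.0], [0.362, -0.932, 0.001], [0.0, -0.001, -1.0]]
ft_force: [-0.2, 0.0, -1.0]
grip_width: 0.035
```

Run:
```python
from fe import *
s,P,L,im=ends("w26"); cv2.imwrite("pics/w26f.png",im[:,:,::-1])
m=(abs(L[...,1])<.015)&(abs(L[...,0])<.02)&(L[...,2]<-.05)&(L[...,2]>-.08); print("handle top z",np.median(P[m][:,2]))
p,R=tcp_stand((.4704,.1805),.100,21.2); rel(p,R)
```

```text
[(np.float64(-0.07), 300), (np.float64(-0.066), 326), (np.float64(-0.062), 324), (np.float64(-0.058), 306), (np.float64(-0.054), 278), (np.float64(-0.05), 236), (np.float64(-0.046), 220), (np.float64(-0.042), 141), (np.float64(-0.038), 47), (np.float64(-0.034), 19), (np.float64(-0.03), 22), (np.float64(-0.026), 19), (np.float64(-0.022), 9), (np.float64(-0.018), 104), (np.float64(-0.014), 794)]
[0.4727 0.1819 0.0865] [-0.2  0.  -1. ] 0.035
handle top z 0.15512024674207048
shift [-0.013  0.008  0.085] turn [-0.007 -0.005  0.005] | norm mm 4 deg 0.1
```

Handle top is at 155 mm, so 3–4 mm remain. Lowering to contact.

Request:
{"name": "send_rows", "arguments": {"targets": [[0,0,0.03,0,0,0,28],[0,0,0.06,0,0,0,28],[0,0,0.08,0,0,0,28],[0,0,0.08,0,0,0,28]]}}

```text
time_s: 24.58
position: [0.4728, 0.1819, 0.0829]
tool_rot: [[0.932, 0.362, 0.0], [0.362, -0.932, 0.001], [0.001, -0.001, -1.0]]
ft_force: [-1.0, 0.1, 3.6]
grip_width: 0.0353
```

Request:
{"name": "send_rows", "arguments": {"targets": [[0,0,0,0,0,0,56],[0,0,0,0,0,0,56],[0,0,0,0,0,0,56],[0,0,0,0,0,0,56]]}}

```text
time_s: 25.08
position: [0.4727, 0.1819, 0.0825]
tool_rot: [[0.932, 0.362, -0.0], [0.362, -0.932, 0.001], [0.0, -0.001, -1.0]]
ft_force: [0.1, 0.2, -0.5]
grip_width: 0.0562
```

Request:
{"name": "send_rows", "arguments": {"targets": [[0,0,-0.3,0,0,0,56],[0,0,-0.8,0,0,0,56],[0,0,-1.6,0,0,0,56],[0,0,-2.5,0,0,0,56],[0,0,-3.2,0,0,0,56]]}}

```text
time_s: 25.7
position: [0.4728, 0.1817, 0.2445]
tool_rot: [[0.932, 0.362, 0.001], [0.362, -0.932, 0.001], [0.002, -0.001, -1.0]]
ft_force: [0.1, -0.2, 0.2]
grip_width: 0.0559
```

Run:
```python
from fe import *
s,P,L,im=ends("w27"); cv2.imwrite("pics/w27f.png",im[:,:,::-1])
for nm,lo,hi in [("standtop",(.4,.1,.095),(.54,.25,.105)),("handle top",(.4,.1,.146),(.54,.25,.16))]:
    Q=P[((P>lo)&(P<hi)).all(-1)]
    r=cv2.minAreaRect(Q[:,:2].astype(np.float32)*1000); print(nm,len(Q),np.round(r[0],1),np.round(r[1],1),round(r[2],1),np.round(np.median(Q[:,2]),4))
for n in ("scene","top"):
    im,d,K,T,P=grab(n,n+"27")
    r0=np.load(f"/tmp/{n}1.npz")["im"]
    Lp=(P-O)@plateR()
    J=Lp[(abs(Lp[...,1])<.038)&(Lp[...,2]>-.06)&(Lp[...,2]<-.018)&(Lp[...,0]>.005)&(Lp[...,0]<.03)]; print(n,"jaw back",np.round(np.percentile(J[:,0],[5,50,95]),4),len(J))
    F=Lp[(abs(Lp[...,1])<.038)&(Lp[...,2]>-.013)&(Lp[...,2]<-.002)&(abs(Lp[...,0])<.008)]; print(n,"fixed",np.round(np.percentile(F[:,0],[5,50,95]),4),len(F))
    W=P[(abs(P[...,0]-.607)<.03)&(abs(P[...,1]+.18)<.014)&(P[...,2]>.1)&(P[...,2]<.11)]; print("lug",np.round(np.median(W,0),4))
```

```text
[(np.float64(-0.07), 324), (np.float64(-0.066), 321), (np.float64(-0.062), 284), (np.float64(-0.058), 260), (np.float64(-0.054), 254), (np.float64(-0.05), 204), (np.float64(-0.046), 159), (np.float64(-0.042), 46)]
[0.4728 0.1817 0.2445] [ 0.1 -0.2  0.2] 0.0559
standtop 2665 [470.8 180.7] [59.4 72.1] 21.2 0.0997
handle top 1178 [471.5 181.7] [23.3 36. ] 21.1 0.1516
scene jaw back [0.0117 0.0144 0.0171] 318
scene fixed [-0.0061 -0.0036 -0.0005] 82
lug [ 0.6044 -0.1775  0.1038]
top jaw back [0.0071 0.0168 0.0184] 170
top fixed [-0.0043 -0.0015  0.0006] 40
lug [ 0.6024 -0.179   0.1047]
```

View pics/w27f.png

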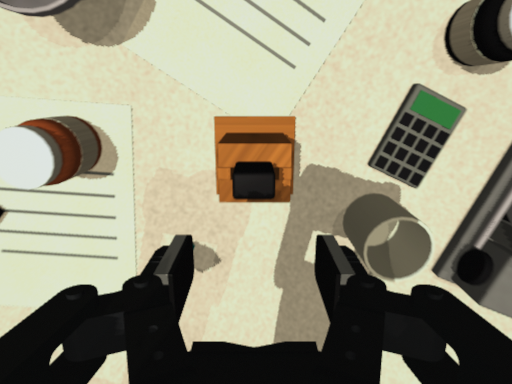

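View pics/scene27.png

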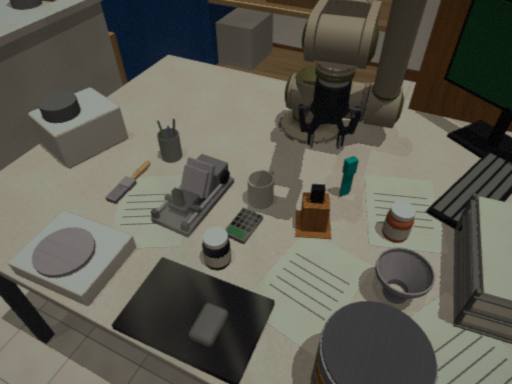

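The blade is back in its stand (handle at 254,180 in the wrist view; shoulder at 0.100 m, 1.3 mm off centre), and nothing else has moved. Handing in.

Run:
```python
from rig import env
print(env.close_job())
```

```text
the job is handed in; nothing more can be done
None
```

The job is handed in after about 26 s of robot time; the system gave no verdict. I seated the blade in the gap, pulled the jaw in by its lug until it nipped, drew the blade out and put it back in its stand.

| Step | What I measured |
|---|---|
| Seating on the fixed plate | 23 N up the slope; handle top 52 mm above the plate end, so the shoulder was on it |
| Closing the jaw | 12.8 mm of travel, then it stalled with the force rising to about 23 N |
| Jaw gap after nipping | About 5.9 mm |
| Drawing the blade out | About 8 N drag on the way up; jaw back face still at the same position afterwards |
| Blade in the stand | About 1.3 mm from the centre, shoulder at about 0.100 m, seen from the upright handle |
| Gap at the end | About 6.0 mm (scene camera) and 6.3 mm (top camera) |
| Other things on the desk | No visible movement in the pictures |

The drag of about 8 N is a wrist force; I had no direct reading of contact with the jaw plate itself.

**Disagreements:**
- **Finger length:** the finger ends are really about 36–40 mm behind the reported tool point, not at it as the text says. My first lug grip therefore closed on nothing, and the first blade grip held only about the top 3 mm of the handle. I corrected both later grips for this.
- **Cameras:** the scene camera read about 3 mm lower in x than the wrist camera. I relied on the wrist camera for the fits.

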